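# Clamp a power module in the soldering fixture and close the guard

## Robot

A 7-joint arm with a two-finger parallel gripper is mounted at the origin on the work surface. World frame = base frame: x ahead of the robot, y to its left, z up, the work surface at z = 0. Lengths are in m, angles in rad, forces in N, time in s.
With the tool pointing down it reaches from about 0.4 to 0.85 m from the base axis. Payload 10.4 kg.
Tool frame: the origin (TCP) lies between the finger pads; the fingertips stand 22 mm ahead of it and the grasp point (between the pads) lies 3 mm ahead of it (finger_overhang is the distance from the TCP to the fingertips, in m); z points along the fingers, y is the direction in which the jaws open and shut (so a half turn about z gives the same grasp; the last joint's range is limited). The gripper opens to 85 mm and grips with 20 to 120 N. Pads are 22 mm wide; open, the fingers measure 114 mm over their backs; the gripper's body (76 mm by 85 mm) begins 54 mm behind the grasp point. The pads swing forward as they close: fully open they stand 13 mm farther back than shut.
Start: joints at [-1.245, 0.332, -0.065, 1.46, 0.022, 1.35, -0.088], TCP at [0.214, 0.587, 0.253] pointing down, gripper open.
Joint ranges: [-2.6, 2.6], [-0.5, 2.12], [-1.47, 1.34], [0.16, 2.42], [-1.27, 4.41], [0.06, 2.06], [-2.6, 2.6]. Speed limits (rad/s): [2.22, 2.22, 2.79, 2.79, 3.14, 3.14, 3.14].

## Interface

Orientations are given as a 3x3 rotation matrix whose columns are the frame's x, y, z axes.
In Python, from rig import * gives the robot as it stands.
- The arm moves only by the tool jog_arm, never from a script. Its argument "plan" is a list of rows, each an object of numbers: "x", "y", "z": the shift along the tool's x, y, z in mm; "ax", "ay", "az": the turn, a rotation vector about the tool's x, y, z in rad. In form: [{"x": .., "y": .., "z": .., "ax": .., "ay": .., "az": ..}, ...]. A call has 1 to 8 rows; each row is the pose to reach, as a shift and turn from the pose commanded when the call began, along the tool's axes at that moment; what a row does not reach only later rows make up. A row lasts 1/8 s, in which the tool goes at most 62.5 mm and 10.7 degrees, less where a joint would pass 70% of its speed; a pose out of reach is approached as far as the arm can. A call with a gripper value outside its range is refused whole. "gripper" is the gripper command: -1 is shut, 1 is fully open, values between are in proportion, set as the call begins (left out, the last holds). The fingers move at their own pace and stop on an object; the grip force is fixed at half the most. Time passes only in rows, so rows that repeat a pose let the fingers close. It gives the time, the measured TCP pose, the force and the opening at its end, in the units of the state.
- read_state(): the state, without advancing time (a new reading comes with each control period).
- snapshot(name): name is "scene" or "side" or "wrist"; returns a dict with "pixels" (420x560x3 uint8, blue, green, red), "vfov" (degrees; the focal length in pixels is half the picture's height over the tangent of half this angle, whatever the lens; pixels are square), "cx", "cy" (the principal point, pixels), "xyz" and "rotation" of the camera in the world; the wrist camera has in their place "hand_eye" (4x4, takes a point from camera to tool coordinates, whose origin is the TCP and whose axes are the flange's). Camera axes: x right, y down, z forward; pixel columns grow to the right and rows downward; lengths in m; the calibration is good to about 2 mm. A picture is of the moment at which its call begins: read the wrist's pose just before it. There is no depth.
- sign_off(): hands the job in, once; it reports no verdict.
The state is a dict: "time": time; "joint_positions": joint angles; "dq": joint speeds; "effort": joint torques, N m; "eef_pos": TCP position; "orientation": TCP orientation; "contact_force": force on the tool from outside, world axes, zero at the start; "ft_torque": the same for the moment, N m; "grip_width": opening from 0.0 (shut) to 1.0 (fully open).
Only numpy, scipy, OpenCV 4.12 (cv2) and the standard library are available. Lean on these libraries where they do the work, as an engineer would, in place of code of your own. Each camera call takes 0.05 s, during which the arm holds its last target.

## Task

Slide the soldering fixture's clear guard fully open, then take the larger, oblong finned module (not the small square heat sink) from the bench and lower it gently into the nest between the four corner guides so that it sits flat on the deck. Then swing the keeper bar over it until it clicks fully home past the spring catch against its stop, and slide the guard fully shut again. Leave everything else on the bench where it is.

Things in the scene. Friction and masses are not known exactly. Their poses are not given: they have to be found in the camera images.
- fixture: Soldering fixture fixed to the bench: aluminium deck plate 260 (x) x 300 (y) x 10 mm. Origin: centre of its underside, on the bench; x points away from the robot at yaw 0. The nest is in its -y half; the +y half carries a grey electronics box (180 x 110 mm, top at z = 50). Two guard rails run along y at x = +-122, 14 mm wide, tops 80 mm above the bench.
- catch (a point): Sprung brass ball of the catch that holds the keeper bar's end, 46 mm above the bench; axes as the fixture's. It pokes out of a dark block (22 x 40 mm, top 54 mm above the bench) on its -x side. The bar's stop, a post 14 x 6 mm, top at 52, stands at +8, +17 mm from it.
- nest (a point): Centre of the nest floor, on the deck's top face 10 mm above the bench; axes as the fixture's. The pocket is 51 (x) x 71 (y) mm at its floor between four dark L-shaped corner guides that lean slightly outwards and stand 6 mm above the deck; its sides are open in the middle.
- module: The loose power module: oblong aluminium block with fins on top, 44 (x) x 64 (y) x 30 (z) mm, 0.16 kg. Origin: centre of its underside. It may go into the nest either way round, long side along the nest's y.
- keeper (a joint): Angle of the keeper bar about its upright hinge, rad: 0 = shut against its stop, held by the spring catch, the bar lying across the nest along the fixture's -x; grows to 1.8 as it swings open towards the fixture's -y (anticlockwise from above). The catch is met at about 0.085 and snaps over at about 0.04; it takes about 4 N at the knob.
- keeper_hinge (a point): Point on the keeper bar's hinge axis (fixed on the fixture), 43 mm above the bench, level with the bar's underside; axes as the fixture's. The bar is steel, 135 mm long, 16 mm wide, 7 mm thick, its top 50 mm above the bench; it passes 3 mm over a properly seated module.
- keeper_knob (a point): Centre of the top of the upright round black knob on the keeper bar: 14 mm diameter, 24 mm tall, 105 mm from the hinge axis, top 74 mm above the bench. Its axes turn with the bar: -x points from the hinge along the bar.
- guard (a joint): Position of the sliding guard, m: 0 = shut over the nest, 0.15 = fully open; grows along the fixture's +y. About 1.5 N of friction.
- guard_handle (a point): Centre of the top of the guard's upright black grip bar: 60 mm long (along the fixture's x), 12 mm thick (along y), 26 mm tall, top 112 mm above the bench. The guard is a clear plate with aluminium edges, 250 (x) x 130 (y) x 6 mm, underside 80 mm above the bench, the grip bar at its centre.
- small_sink: Bystander: loose small square finned heat sink, 36 x 36 x 22 mm. Origin: centre of its underside.
- pliers: Bystander: loose pliers with red grips, about 135 x 55 x 14 mm, lying along its x.
- spool: Bystander: loose solder spool, 54 mm diameter, 42 mm tall.
- flux: Bystander: loose white flux bottle, 34 mm diameter, 70 mm tall.
- driver: Bystander: loose screwdriver, 150 mm long, lying along its x.
There are look-alikes about, which are no part of the job. What is shaped like the module but brown or turquoise is not meant.

How it is judged:
On the way, in this order (a step that is already met when the one before it is completed fails the run):
1. the guard is slid open (at least 130 of 150 mm) (value of joint guard above 0.13 m), for 0.2 s.
2. the module sits flat in the nest, released (horizontal distance between module and nest below 0.007 m and z of module in the frame of nest below 0.003 m and angle between module's own z axis and vertical below 0.06 rad and angle between the y axis of module and the y axis of nest, either way round below 0.18 rad and contact force between module and the fingers below 0.1 N and linear speed of module below 0.02 m/s), for 0.2 s.
3. the keeper bar is swung shut past its catch (below 0.025 rad) (horizontal distance between module and nest below 0.007 m and z of module in the frame of nest below 0.003 m and angle between module's own z axis and vertical below 0.06 rad and angle between the y axis of module and the y axis of nest, either way round below 0.18 rad and value of joint keeper below 0.025 rad), for 0.2 s.
At the end, for the whole second after the job is handed in: The module rests in the nest (centre within 7 mm, underside within 3 mm of the deck, tilt under 0.06 rad, long side within 0.18 rad of the nest's), the keeper bar is home in its catch (below 0.025 rad) and the guard is shut (below 6 mm), all at rest (all of step 3 and value of joint guard below 0.006 m and linear speed of module below 0.02 m/s); the robot touches nothing.
It fails at once if the module is dropped or thrown into the nest (over 0.6 m/s within 40 mm of it) (distance between module and nest below 0.04 m and linear speed of module above 0.6 m/s).
It fails at once if a bystander (small heat sink, pliers, spool, flux bottle or screwdriver) is moved by more than 30 mm (distance of any of small_sink, pliers, spool, flux, driver from where it was at the start of the episode above 0.03 m).
It also fails if it takes over 72 s, if anything falls off the work surface, if the arm or the gripper's body presses on something with over 40 N, if the wrist force passes 120 N, or if a joint passes its speed limit or range.

## Working session

There is one attempt and no reset: what is moved stays moved. The work goes in short steps, Python scripts to look and compute and a tool call to move; the robot and the scene stay as the last step left them, time stands still between calls to the robot, and variables do not carry over. Pictures are saved under pics/ and viewed, and the job is handed in when it is done.

Besides the shell and the picture viewer there is one more tool, called after "Emit:" as name(argument=value, ...) on one line, values as JSON. jog_arm: Moves the arm, as the interface text tells. Its arguments: {"type":"object","properties":{"plan":{"type":"array"},"gripper":{"type":"number"}},"required":["plan"]}

```bash
ls; mkdir -p pics; cat > h.py <<'E'
from rig import *
import numpy as np, cv2
def shot(n,f):
    s=read_state(); d=snapshot(n); cv2.imwrite('pics/'+f+'.png',d['pixels'])
    H,W=d['pixels'].shape[:2]
    fl=H/2/np.tan(np.radians(d['vfov'])/2)
    if 'hand_eye' in d:
        T=np.eye(4);T[:3,:3]=s['orientation'];T[:3,3]=s['eef_pos'];M=T@np.array(d['hand_eye'])
        R,p=M[:3,:3],M[:3,3]
    else: R,p=np.array(d['rotation']),np.array(d['xyz'])
    np.savez('pics/'+f+'.npz',R=R,p=p,f=fl,c=[d['cx'],d['cy']])
    return d['pixels']
def cam(f): return np.load('pics/'+f+'.npz')
def ray(f,u,v):
    k=cam(f); r=k['R']@np.array([(u-k['c'][0])/k['f'],(v-k['c'][1])/k['f'],1]); return k['p'],r/np.linalg.norm(r)
def onz(f,u,v,z):
    p,r=ray(f,u,v); return p+r*(z-p[2])/r[2]
def tri(*obs):
    A=np.zeros((3,3));b=np.zeros(3);L=[]
    for o in obs:
        p,r=ray(*o);P=np.eye(3)-np.outer(r,r);A+=P;b+=P@p;L.append((p,P))
    x=np.linalg.solve(A,b); return x,[np.linalg.norm(P@(x-p)) for p,P in L]
def proj(f,X):
    k=cam(f);c=k['R'].T@(np.array(X)-k['p']);return c[:2]/c[2]*k['f']+k['c']
E
python3 - <<'E'
from h import *
s=read_state()
for k,v in s.items(): print(k,np.round(v,3).tolist())
for n in ['scene','side','wrist']:
    shot(n,n+'0'); k=cam(n+'0'); print(n,k['p'],k['f'],k['c'],k['R'].round(2).tolist())
E
```

```text
pics
time 0.0
joint_positions [-1.245, 0.333, -0.065, 1.461, 0.022, 1.35, -0.088]
dq [0.001, -0.001, -0.001, 0.0, 0.001, 0.002, 0.001]
effort [0.0, -62.543, 0.049, -39.162, 0.016, 0.009, -0.0]
eef_pos [0.213, 0.587, 0.253]
orientation [[-0.94, 0.342, -0.0], [0.342, 0.94, -0.001], [-0.0, -0.001, -1.0]]
contact_force [0.864, -0.257, -0.186]
ft_torque [-0.031, 0.022, -0.037]
grip_width 1.001
scene [ 1.36427231 -0.33242123  1.27549865] 503.06920536391516 [278.16056076 210.14853044] [[0.33, 0.75, -0.58], [0.95, -0.25, 0.21], [0.02, -0.62, -0.79]]
side [0.29298515 1.10090685 0.98021612] 545.5623648182722 [292.0479399 209.4629959] [[-0.98, -0.11, 0.14], [-0.18, 0.61, -0.77], [-0.0, -0.78, -0.62]]
wrist [0.14292623 0.61312413 0.37278849] 359.0537069321336 [277.35383556 208.96429646] [[0.34, 0.9, 0.28], [0.94, -0.33, -0.1], [-0.0, 0.3, -0.95]]
```

View pics/scene0.png

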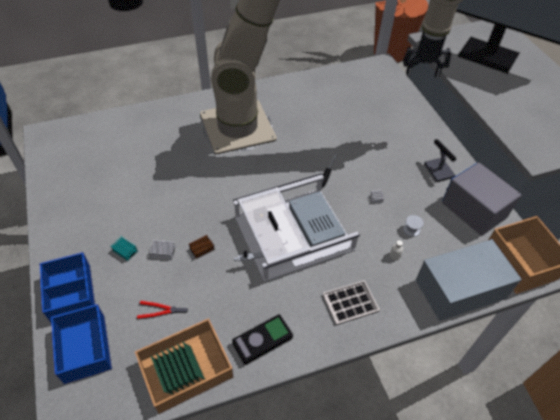

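View pics/side0.png

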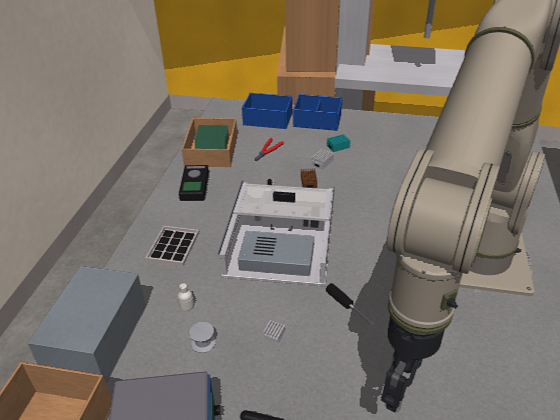

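View pics/wrist0.png

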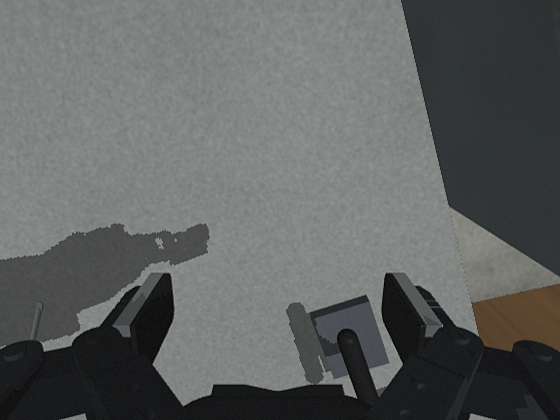

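Candidates for the module in the scene view: grey oblong (162,250), turquoise (124,248), brown (202,246), small square sink (376,197). The grey oblong fits the description. I'll check it in close crops.

```bash
python3 - <<'E'
import cv2
a=cv2.imread('pics/scene0.png');b=cv2.imread('pics/side0.png')
cv2.imwrite('pics/c1.png',cv2.resize(a[160:290,90:370],(784,364),interpolation=cv2.INTER_CUBIC))
cv2.imwrite('pics/c2.png',cv2.resize(a[165:285,225:365],(700,600),interpolation=cv2.INTER_CUBIC))
cv2.imwrite('pics/c3.png',cv2.resize(b[125:285,215:355],(525,600),interpolation=cv2.INTER_CUBIC))
E
```

```text
(no output)
```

View pics/c1.png

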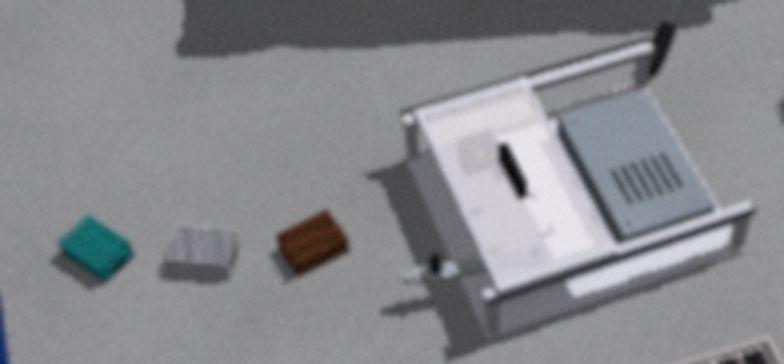

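View pics/c2.png

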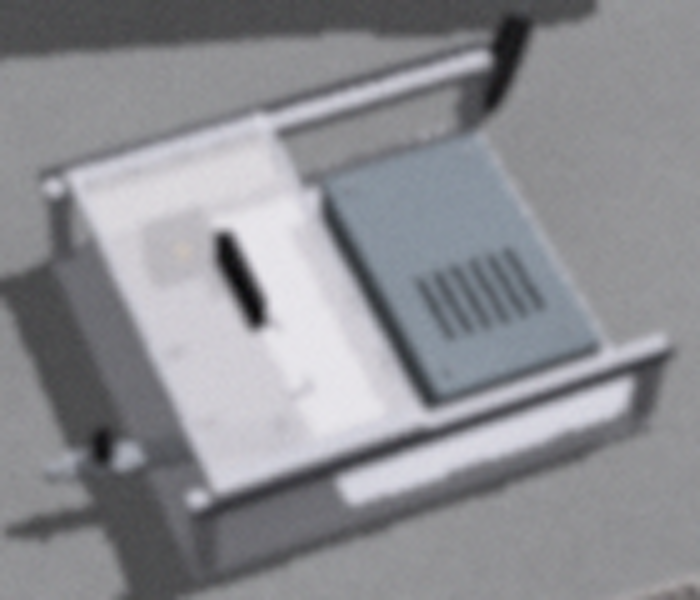

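View pics/c3.png

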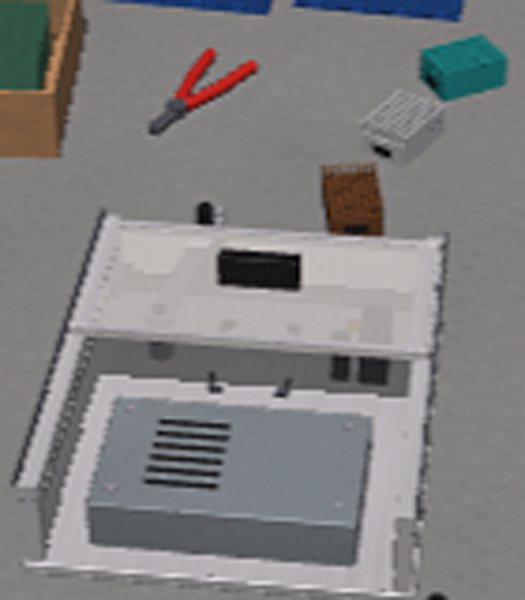

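```bash
python3 - <<'E'
from h import *
def blob(f,x0,y0,x1,y1,t=60):
    g=cv2.cvtColor(cv2.imread(f'pics/{f}.png'),6)[y0:y1,x0:x1]
    n,l,s,c=cv2.connectedComponentsWithStats((g<t).astype(np.uint8))
    i=1+np.argmax(s[1:,4]); print(f,s[i]+[x0,y0,0,0,0],c[i]+[x0,y0]); return (f,*(c[i]+[x0,y0]))
h=tri(blob('scene0',264,205,282,236),blob('side0',265,185,305,208)); print('handle',h)
k=tri(blob('scene0',240,247,250,260),blob('side0',264,175,274,188)); print('knob',k)
# scene corners of fixture deck/rails
c=lambda u,v:(225+u/5,165+v/5)
d=lambda u,v:(215+u/3.75,125+v/3.75)
# rail tops: crop corners
print('rail -x -y end',tri(('scene0',*c(52,185)),('side0',*d(443,238))))
print('rail +x -y end',tri(('scene0',*c(200,500)),('side0',*d(106,213))))
for n,(u,v) in dict(mxmy=(52,185),mxpy=(490,57),pxmy=(200,500),pxpy=(670,345)).items(): print(n,onz('scene0',*c(u,v),.08))
for n,(u,v) in dict(a=(443,238),b=(106,213)).items(): print(n,onz('side0',*d(u,v),.08))
e=lambda u,v:(90+u/2.8,160+v/2.8)
for n,(u,v) in dict(tl=(180,227),tr=(237,228),br=(228,265),bl=(167,265)).items(): print('mod',n,onz('scene0',*e(u,v),.03))
for n,(u,v) in dict(a=(398,92),b=(443,118),c=(410,138),d=(365,122)).items(): print('modside',n,onz('side0',*d(u,v),.03))
print(tri(('scene0',*e(207,247)),('side0',*d(404,118))))
E
```

```text
scene0 [269 213   8  17  56] [272.57142857 220.73214286]
side0 [273 192  22  10 196] [283.71428571 196.48469388]
handle (array([ 0.52579839, -0.03890149,  0.09702657]), [np.float64(0.00012647450118762), np.float64(0.0001264745011876112)])
scene0 [243 250   5   8  25] [244.92 253.36]
side0 [268 179   4   6  23] [269.43478261 181.60869565]
knob (array([ 0.58850965, -0.14341933,  0.06416294]), [np.float64(1.8173707986800012e-05), np.float64(1.817370798668088e-05)])
rail -x -y end (array([ 0.404603  , -0.12052628,  0.07776331]), [np.float64(0.0031603144421835966), np.float64(0.0031603144421834903)])
rail +x -y end (array([ 0.65491253, -0.10443874,  0.08269563]), [np.float64(8.306198521547353e-05), np.float64(8.30619852155972e-05)])
mxmy [ 0.4100073  -0.11981439  0.08      ]
mxpy [0.39564515 0.17527525 0.08      ]
pxmy [ 0.65322636 -0.10395992  0.08      ]
pxpy [0.63873657 0.19004382 0.08      ]
a [ 0.4021957  -0.12107585  0.08      ]
b [ 0.65605219 -0.10797559  0.08      ]
mod tl [ 0.43951263 -0.38252594  0.03      ]
mod tr [ 0.45981324 -0.32523253  0.03      ]
mod br [ 0.50321417 -0.34379429  0.03      ]
mod bl [ 0.48322211 -0.40414699  0.03      ]
modside a [ 0.47230904 -0.39329583  0.03      ]
modside b [ 0.42908534 -0.35935468  0.03      ]
modside c [ 0.45253255 -0.32415874  0.03      ]
modside d [ 0.49324533 -0.34164952  0.03      ]
(array([ 0.46495015, -0.36174429,  0.02217593]), [np.float64(0.0030445404208810207), np.float64(0.0030445404208809756)])
```

```bash
cat >> h.py <<'E'
def go(X,yaw=None):
    """tool-frame shift mm & turn for TCP X, tool y axis at world angle yaw deg (mod 180), tool down"""
    s=read_state();R=np.array(s['orientation']);d=R.T@(np.array(X)-s['eef_pos'])*1000
    from scipy.spatial.transform import Rotation as Ro
    if yaw is None: yaw=np.degrees(np.arctan2(R[1,1],R[0,1]))
    a=np.radians(yaw)
    if np.dot(R[:2,1],[np.cos(a),np.sin(a)])<0: a+=np.pi
    y=np.array([np.cos(a),np.sin(a),0]);z=np.array([0,0,-1.]);T=np.stack([np.cross(y,z),y,z],1)
    print('shift',d.round(1),'turn',Ro.from_matrix(R.T@T).as_rotvec().round(3),'t',round(s['time'],2),'pos',np.round(s['eef_pos'],4),'F',np.round(s['contact_force'],1),'g',round(s['grip_width'],3),'q7',np.round(s['joint_positions'],2)[6])
E
python3 - <<'E'
from h import *
go([.55,-.06,.32],93.2)
E
```

```text
shift [-537.4 -493.2  -66.8] turn [-0.001 -0.    -0.405] t 0.15 pos [0.2135 0.5871 0.2527] F [ 0.   0.3 -0.1] g 0.998 q7 -0.09
```

Emit:
jog_arm(plan=[{"x": -60, "y": -55, "z": -67}, {"x": -537, "y": -493, "z": -67, "az": -0.405}, {"x": -537, "y": -493, "z": -67, "az": -0.405}, {"x": -537, "y": -493, "z": -67, "az": -0.405}, {"x": -537, "y": -493, "z": -67, "az": -0.405}, {"x": -537, "y": -493, "z": -67, "az": -0.405}, {"x": -537, "y": -493, "z": -67, "az": -0.405}, {"x": -537, "y": -493, "z": -67, "az": -0.405}], gripper=0)

```text
$.plan[0]: bad value
```

```bash
python3 - <<'E'
from h import *
go([.55,-.06,.32],93.2)
E
```

```text
shift [-537.4 -493.2  -66.8] turn [-0.001 -0.    -0.405] t 0.15 pos [0.2135 0.5871 0.2527] F [ 0.   0.3 -0.1] g 0.998 q7 -0.09
```

All keys are required.

Emit:
jog_arm(plan=[{"x": -60, "y": -55, "z": -67, "ax": 0, "ay": 0, "az": 0}, {"x": -537, "y": -493, "z": -67, "ax": 0, "ay": 0, "az": -0.405}, {"x": -537, "y": -493, "z": -67, "ax": 0, "ay": 0, "az": -0.405}, {"x": -537, "y": -493, "z": -67, "ax": 0, "ay": 0, "az": -0.405}, {"x": -537, "y": -493, "z": -67, "ax": 0, "ay": 0, "az": -0.405}, {"x": -537, "y": -493, "z": -67, "ax": 0, "ay": 0, "az": -0.405}, {"x": -537, "y": -493, "z": -67, "ax": 0, "ay": 0, "az": -0.405}, {"x": -537, "y": -493, "z": -67, "ax": 0, "ay": 0, "az": -0.405}], gripper=0)

```text
time: 1.15
eef_pos: [0.437, 0.1567, 0.3106]
orientation: [[-0.998, -0.056, 0.0], [-0.056, 0.998, 0.0], [-0.0, 0.0, -1.0]]
contact_force: [1.6, 1.3, -0.0]
grip_width: 0.501
```

```bash
python3 - <<'E'
from h import *
go([.55,-.06,.32],93.2)
E
```

```text
shift [-100.7 -222.7   -9.5] turn [0. 0. 0.] t 1.15 pos [0.437  0.1567 0.3106] F [ 1.6  1.3 -0. ] g 0.501 q7 1.17
```

Emit:
jog_arm(plan=[{"x": -100, "y": -222, "z": -9, "ax": 0, "ay": 0, "az": 0}, {"x": -100, "y": -222, "z": -9, "ax": 0, "ay": 0, "az": 0}, {"x": -100, "y": -222, "z": -9, "ax": 0, "ay": 0, "az": 0}, {"x": -100, "y": -222, "z": -9, "ax": 0, "ay": 0, "az": 0}, {"x": -100, "y": -222, "z": -9, "ax": 0, "ay": 0, "az": 0}, {"x": -100, "y": -222, "z": -9, "ax": 0, "ay": 0, "az": 0}])

```text
time: 1.9
eef_pos: [0.5486, -0.0569, 0.319]
orientation: [[-0.998, -0.056, -0.001], [-0.056, 0.998, 0.0], [0.001, 0.0, -1.0]]
contact_force: [0.4, 0.8, -0.5]
grip_width: 0.503
```

```bash
python3 - <<'E'
from h import *
go([.55,-.06,.32],93.2)
shot('wrist','w1')
E
```

```text
shift [-1.2 -3.2 -1. ] turn [ 0.    -0.001  0.   ] t 1.9 pos [ 0.5486 -0.0569  0.319 ] F [ 0.4  0.8 -0.5] g 0.503 q7 1.72
```

View pics/w1.png

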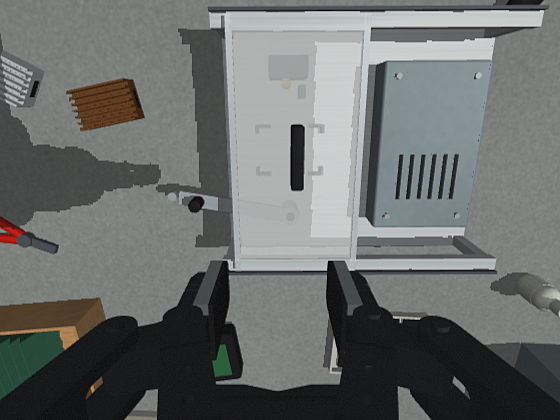

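```bash
python3 - <<'E'
from h import *
print(np.load('pics/w1.npz')['p'])
for n,u,v,z in [('handle',297,157,.112),('g1',257,127,.016),('g2',323,127,.016),('g3',257,173,.016),('g4',323,173,.016),('knob',196,204,.074),('hinge',290,213,.05),('ball',286,85,.046),('block',288,67,.054),('railmxmy',211,19,.08),('railpxmy',226,265,.08),('railmxpy',541,19,.08),('railpxpy',495,264,.08),('deck1',368,30,.01),('deck2',495,38,.01),('deck',490,225,.01)]:
    print(n,onz('w1',u,v,z).round(4))
print('handle tri',tri(('w1',297,157),('scene0',272.5,220)))
E
```

```text
[ 0.47368244 -0.0611893   0.43929499]
handle [ 0.5246 -0.0406  0.112 ]
g1 [ 0.5076 -0.0831  0.016 ]
g2 [ 0.5033 -0.0071  0.016 ]
g3 [ 0.5614 -0.081   0.016 ]
g4 [ 0.557  -0.0021  0.016 ]
knob [ 0.5864 -0.1416  0.074 ]
hinge [ 0.5985 -0.04    0.05  ]
ball [ 0.461  -0.0532  0.046 ]
block [ 0.4441 -0.0524  0.054 ]
railmxmy [ 0.4098 -0.1248  0.08  ]
railpxmy [ 0.6529 -0.108   0.08  ]
railmxpy [0.3933 0.1716 0.08  ]
railpxpy [0.6351 0.1874 0.08  ]
deck1 [0.3986 0.0327 0.01  ]
deck2 [0.3987 0.172  0.01  ]
deck [0.6131 0.2167 0.01  ]
handle tri (array([ 0.52630803, -0.03968197,  0.1016428 ]), [np.float64(0.00024038038499319306), np.float64(0.00024038038499320686)])
```

```bash
python3 - <<'E'
from h import *
go([.5245,-.0405,.17],93.2)
E
```

```text
shift [ 23.   17.  149.2] turn [ 0.001 -0.001  0.002] t 1.95 pos [ 0.5486 -0.0562  0.3192] F [0.5 0.5 0.5] g 0.503 q7 1.72
```

Emit:
jog_arm(plan=[{"x": 23, "y": 17, "z": 60, "ax": 0, "ay": 0, "az": 0}, {"x": 23, "y": 17, "z": 120, "ax": 0, "ay": 0, "az": 0}, {"x": 23, "y": 17, "z": 160, "ax": 0, "ay": 0, "az": 0}, {"x": 23, "y": 17, "z": 180, "ax": 0, "ay": 0, "az": 0}, {"x": 23, "y": 17, "z": 180, "ax": 0, "ay": 0, "az": 0}, {"x": 23, "y": 17, "z": 180, "ax": 0, "ay": 0, "az": 0}], gripper=-0.35)

```text
time: 2.7
eef_pos: [0.5254, -0.0409, 0.1406]
orientation: [[-0.998, -0.057, 0.001], [-0.057, 0.998, 0.001], [-0.002, 0.001, -1.0]]
contact_force: [-0.3, 0.2, -0.2]
grip_width: 0.324
```

```bash
python3 - <<'E'
from h import *
shot('wrist','w2')
go([.5245,-.0405,.117],93.2)
print(proj('w2',[.5245,-.0405,.112]))
E
```

```text
shift [ 1.1  0.6 23.8] turn [0.001 0.002 0.001] t 2.75 pos [ 0.5256 -0.0411  0.1408] F [-0.1 -0.1 -0. ] g 0.324 q7 1.73
[278.69876463 267.1543097 ]
```

View pics/w2.png

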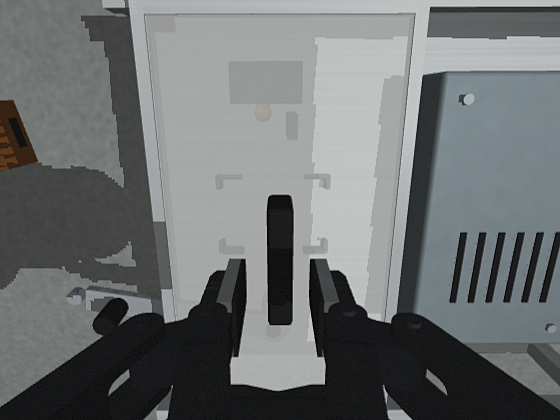

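The handle (280,260) is centred between the jaws. I'll lower, then push.

Emit:
jog_arm(plan=[{"x": 1, "y": 1, "z": 15, "ax": 0, "ay": 0, "az": 0}, {"x": 1, "y": 1, "z": 24, "ax": 0, "ay": 0, "az": 0}, {"x": 1, "y": 1, "z": 24, "ax": 0, "ay": 0, "az": 0}, {"x": 1, "y": 20, "z": 24, "ax": 0, "ay": 0, "az": 0}, {"x": 1, "y": 45, "z": 24, "ax": 0, "ay": 0, "az": 0}, {"x": 1, "y": 70, "z": 24, "ax": 0, "ay": 0, "az": 0}, {"x": 1, "y": 95, "z": 24, "ax": 0, "ay": 0, "az": 0}, {"x": 1, "y": 120, "z": 24, "ax": 0, "ay": 0, "az": 0}])

```text
time: 3.75
eef_pos: [0.5169, 0.0782, 0.1155]
orientation: [[-0.998, -0.055, -0.0], [-0.055, 0.998, -0.001], [0.001, -0.001, -1.0]]
contact_force: [0.3, -2.2, -0.4]
grip_width: 0.328
```

Emit:
jog_arm(plan=[{"x": 0, "y": 15, "z": 0, "ax": 0, "ay": 0, "az": 0}, {"x": 0, "y": 25, "z": 0, "ax": 0, "ay": 0, "az": 0}, {"x": 0, "y": 34, "z": 0, "ax": 0, "ay": 0, "az": 0}, {"x": 0, "y": 38, "z": 0, "ax": 0, "ay": 0, "az": 0}, {"x": 0, "y": 38, "z": 0, "ax": 0, "ay": 0, "az": 0}])

```text
time: 4.38
eef_pos: [0.5151, 0.1135, 0.1154]
orientation: [[-0.999, -0.054, -0.0], [-0.054, 0.999, -0.003], [0.001, -0.003, -1.0]]
contact_force: [-2.2, -8.3, 2.2]
grip_width: 0.326
```

```bash
python3 - <<'E'
from h import *
shot('wrist','w3')
go([.5245,-.0405,.117],93.2)
E
```

```text
shift [  -1.1 -154.3   -1.2] turn [-0.002 -0.001 -0.002] t 4.42 pos [0.5151 0.1135 0.1154] F [-1.9 -8.8  2. ] g 0.328 q7 1.42
```

View pics/w3.png

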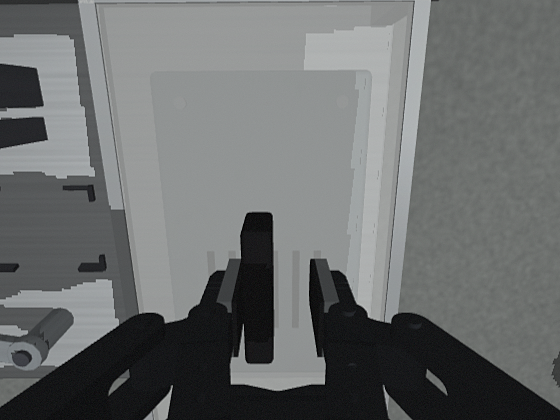

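Emit:
jog_arm(plan=[{"x": 0, "y": -6, "z": 0, "ax": 0, "ay": 0, "az": 0}, {"x": 0, "y": -6, "z": -55, "ax": 0, "ay": 0, "az": 0}, {"x": 0, "y": -60, "z": -110, "ax": 0, "ay": 0, "az": 0}, {"x": -10, "y": -120, "z": -150, "ax": 0, "ay": 0, "az": 0}, {"x": -20, "y": -180, "z": -150, "ax": 0, "ay": 0, "az": 0}, {"x": -20, "y": -200, "z": -150, "ax": 0, "ay": 0, "az": 0}, {"x": -20, "y": -200, "z": -150, "ax": 0, "ay": 0, "az": 0}], gripper=1)

```text
time: 5.3
eef_pos: [0.5463, -0.0863, 0.2661]
orientation: [[-0.999, -0.05, 0.002], [-0.05, 0.999, -0.001], [-0.002, -0.001, -1.0]]
contact_force: [0.5, 1.1, -0.1]
grip_width: 0.998
```

```bash
python3 - <<'E'
from h import *
shot('wrist','w4')
go([.5,-.36,.25],70.)
E
```

```text
shift [  61.  -273.4   15.5] turn [0.    0.001 0.403] t 5.35 pos [ 0.5463 -0.0837  0.2656] F [-0.6  0.2 -0.2] g 0.998 q7 1.78
```

View pics/w4.png

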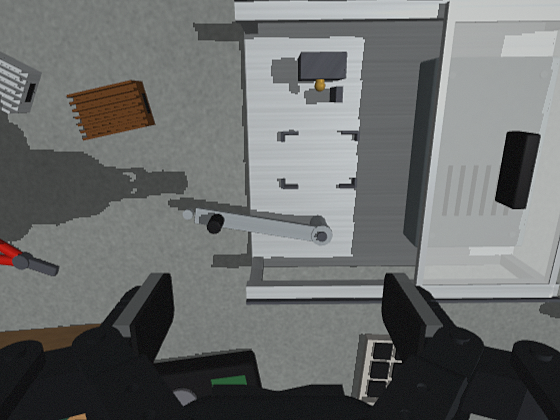

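Emit:
jog_arm(plan=[{"x": 95, "y": -274, "z": 20, "ax": 0, "ay": 0, "az": 1.953}, {"x": 95, "y": -274, "z": 20, "ax": 0, "ay": 0, "az": 1.953}, {"x": 95, "y": -274, "z": 20, "ax": 0, "ay": 0, "az": 1.953}, {"x": 95, "y": -274, "z": 20, "ax": 0, "ay": 0, "az": 1.953}, {"x": 95, "y": -274, "z": 20, "ax": 0, "ay": 0, "az": 1.953}, {"x": 95, "y": -274, "z": 20, "ax": 0, "ay": 0, "az": 1.953}, {"x": 95, "y": -274, "z": 20, "ax": 0, "ay": 0, "az": 1.953}, {"x": 95, "y": -274, "z": 20, "ax": 0, "ay": 0, "az": 1.953}])

```text
time: 6.35
eef_pos: [0.4678, -0.3598, 0.2449]
orientation: [[-0.123, 0.992, 0.0], [0.992, 0.123, 0.001], [0.001, 0.0, -1.0]]
contact_force: [0.3, 0.1, -1.0]
grip_width: 1.003
```

```bash
python3 - <<'E'
from h import *
go([.465,-.362,.25],-19.)
E
```

```text
shift [-1.8 -3.1 -5.1] turn [ 0.    -0.001  0.455] t 6.35 pos [ 0.4678 -0.3598  0.2449] F [ 0.3  0.1 -1. ] g 1.003 q7 0.96
```

Emit:
jog_arm(plan=[{"x": -2, "y": -3, "z": -5, "ax": 0, "ay": 0, "az": 0.455}, {"x": -2, "y": -3, "z": -5, "ax": 0, "ay": 0, "az": 0.455}, {"x": -2, "y": -3, "z": -5, "ax": 0, "ay": 0, "az": 0.455}, {"x": -2, "y": -3, "z": -5, "ax": 0, "ay": 0, "az": 0.455}])

```text
time: 6.85
eef_pos: [0.465, -0.3623, 0.2499]
orientation: [[0.319, 0.948, -0.0], [0.948, -0.319, 0.001], [0.001, -0.0, -1.0]]
contact_force: [-0.0, -0.4, 1.1]
grip_width: 1.001
```

```bash
python3 - <<'E'
from h import *
shot('wrist','w5')
go([.465,-.362,.2],-19.)
E
```

```text
shift [ 0.6 -0.  50.1] turn [-0.    -0.001  0.007] t 6.9 pos [ 0.4649 -0.3626  0.2501] F [-0.  -0.1 -0.4] g 1.003 q7 0.56
```

View pics/w5.png

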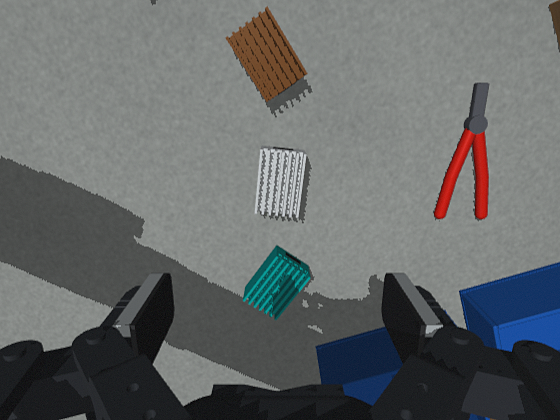

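```bash
python3 - <<'E'
from h import *
a=cv2.imread('pics/w5.png')
cv2.imwrite('pics/c5.png',cv2.resize(a[135:235,235:335],(600,600),interpolation=cv2.INTER_CUBIC))
g=cv2.cvtColor(a,6)
m=(g[140:230,245:320]>165).astype(np.uint8)
m=cv2.morphologyEx(m,cv2.MORPH_CLOSE,np.ones((5,5)))
cs,_=cv2.findContours(m,0,2);c=max(cs,key=cv2.contourArea)
r=cv2.minAreaRect(c);b=cv2.boxPoints(r)+[245,140];print(r,b)
P=np.array([onz('w5',*q,.03) for q in b]);print(P.round(4));print(P.mean(0),[np.linalg.norm(P[i]-P[i-1]).round(4) for i in range(4)])
print('tcp proj',proj('w5',[.465,-.362,.03]))
t=cv2.inRange(cv2.cvtColor(a,40),(80,80,30),(100,255,255))
ys,xs=np.where(t>0);print('turq',xs.min(),xs.max(),ys.min(),ys.max())
E
```

```text
((34.698020935058594, 42.51980209350586), (45.871212005615234, 65.57295227050781), 5.710593223571777) [[253.61386299 212.86138916]
 [260.13861465 147.61386013]
 [305.78218079 152.17821503]
 [299.25742722 217.4257431 ]]
[[ 0.4326 -0.387   0.03  ]
 [ 0.4603 -0.3282  0.03  ]
 [ 0.4998 -0.346   0.03  ]
 [ 0.4742 -0.4061  0.03  ]]
[ 0.4667497  -0.36682737  0.03      ] [np.float64(0.0458), np.float64(0.065), np.float64(0.0433), np.float64(0.0653)]
tcp proj [276.35154155 179.37330399]
turq 97 473 131 406
```

View pics/c5.png

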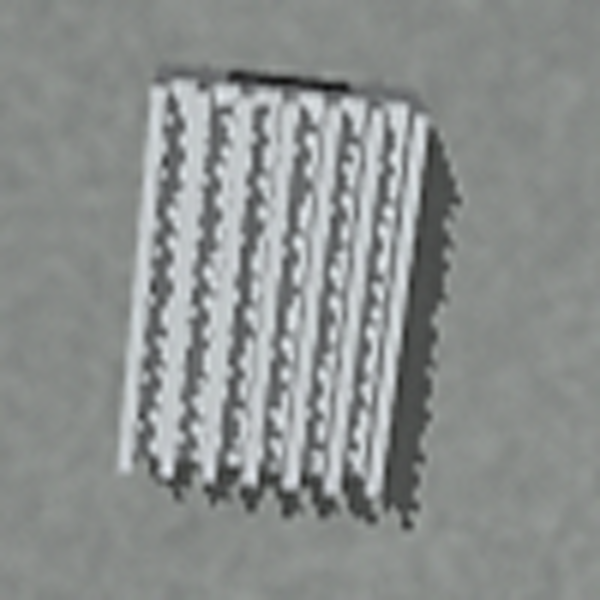

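```bash
python3 - <<'E'
from h import *
go([.4668,-.3668,.14],-24.1)
E
```

```text
shift [ -3.5   3.2 110.1] turn [-0.    -0.001  0.096] t 6.9 pos [ 0.4649 -0.3626  0.2501] F [-0.  -0.1 -0.4] g 1.003 q7 0.56
```

Emit:
jog_arm(plan=[{"x": -3.5, "y": 3.2, "z": 60, "ax": 0, "ay": 0, "az": 0.096}, {"x": -3.5, "y": 3.2, "z": 110, "ax": 0, "ay": 0, "az": 0.096}, {"x": -3.5, "y": 3.2, "z": 110, "ax": 0, "ay": 0, "az": 0.096}, {"x": -3.5, "y": 3.2, "z": 110, "ax": 0, "ay": 0, "az": 0.096}])

```text
time: 7.4
eef_pos: [0.4666, -0.3687, 0.1424]
orientation: [[0.41, 0.912, 0.002], [0.912, -0.41, -0.001], [-0.0, 0.002, -1.0]]
contact_force: [0.4, -0.7, 0.3]
grip_width: 0.997
```

```bash
python3 - <<'E'
from h import *
a=shot('wrist','w6')
g=cv2.cvtColor(a,6)
c0=proj('w6',[.4668,-.3668,.03]);x0,y0=(c0-75).astype(int);print(c0)
m=np.zeros_like(g);m[y0:y0+140,x0:x0+150]=(g[y0:y0+140,x0:x0+150]>165)
m=cv2.morphologyEx(m,cv2.MORPH_CLOSE,np.ones((11,11)))
cs,_=cv2.findContours(m,0,2);c=max(cs,key=cv2.contourArea)
b=cv2.boxPoints(cv2.minAreaRect(c));print(b)
P=np.array([onz('w6',*q,.03) for q in b]);print(P.round(4),P.mean(0));e=[P[i]-P[i-1] for i in range(4)];print([(np.linalg.norm(d).round(4),np.degrees(np.arctan2(d[1],d[0])).round(1)) for d in e])
old=np.array([[253.6,212.9],[260.1,147.6],[305.8,152.2],[299.3,217.4]])
for q in b:
    j=np.argmin([np.linalg.norm(onz('w5',*o,.03)-onz('w6',*q,.03)) for o in old]);print(tri(('w5',*old[j]),('w6',*q)))
go([.4668,-.3668,.028],-24.1)
E
```

```text
[274.96404456 211.55899248]
[[242.      254.99997]
 [242.      163.99997]
 [307.      163.99997]
 [307.      254.99997]]
[[ 0.4323 -0.3866  0.03  ]
 [ 0.4606 -0.3283  0.03  ]
 [ 0.4993 -0.3457  0.03  ]
 [ 0.4741 -0.4055  0.03  ]] [ 0.46659565 -0.36650218  0.03      ]
[(np.float64(0.0459), np.float64(155.7)), (np.float64(0.0648), np.float64(64.1)), (np.float64(0.0424), np.float64(-24.3)), (np.float64(0.0649), np.float64(-112.8))]
(array([ 0.43244128, -0.38681121,  0.02994829]), [np.float64(0.00028620236034991147), np.float64(0.0002862023603498308)])
(array([ 0.45993042, -0.32871007,  0.02569857]), [np.float64(8.098260542750207e-05), np.float64(8.098260542748158e-05)])
(array([ 0.49956216, -0.34592767,  0.02976795]), [np.float64(0.0002921416660070922), np.float64(0.0002921416660070626)])
(array([ 0.47394928, -0.40719684,  0.02645709]), [np.float64(0.00020336395952182823), np.float64(0.0002033639595217978)])
shift [  1.9  -1.3 114.8] turn [ 0.003  0.    -0.003] t 7.45 pos [ 0.4669 -0.3689  0.1428] F [ 0.5 -0.1 -0.1] g 1.0 q7 0.55
```

View pics/w6.png

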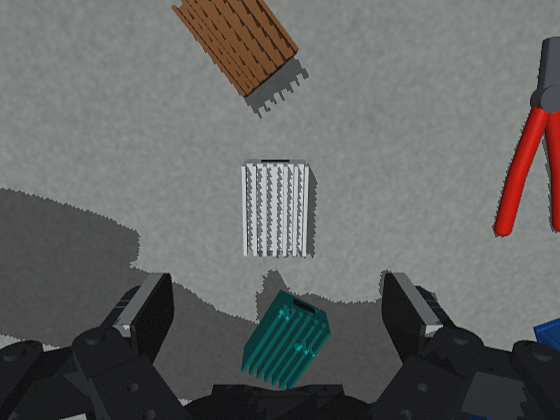

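Module at (275,210) is aligned with the tool, and its top triangulates to z≈0.026–0.030, as it should. I'll descend and grip.

Emit:
jog_arm(plan=[{"x": 2, "y": -1, "z": 50, "ax": 0, "ay": 0, "az": 0}, {"x": 2, "y": -1, "z": 95, "ax": 0, "ay": 0, "az": 0}, {"x": 2, "y": -1, "z": 112, "ax": 0, "ay": 0, "az": 0}, {"x": 2, "y": -1, "z": 115, "ax": 0, "ay": 0, "az": 0}, {"x": 2, "y": -1, "z": 115, "ax": 0, "ay": 0, "az": 0}])

```text
time: 8.07
eef_pos: [0.4668, -0.3667, 0.0273]
orientation: [[0.411, 0.911, 0.002], [0.911, -0.411, -0.001], [-0.0, 0.002, -1.0]]
contact_force: [0.2, 0.5, 0.8]
grip_width: 1.0
```

Emit:
jog_arm(plan=[{"x": 0, "y": 0, "z": 0, "ax": 0, "ay": 0, "az": 0}, {"x": 0, "y": 0, "z": 0, "ax": 0, "ay": 0, "az": 0}, {"x": 0, "y": 0, "z": 0, "ax": 0, "ay": 0, "az": 0}, {"x": 0, "y": 0, "z": 0, "ax": 0, "ay": 0, "az": 0}, {"x": 0, "y": 0, "z": 0, "ax": 0, "ay": 0, "az": 0}], gripper=-1)

```text
time: 8.7
eef_pos: [0.4663, -0.3661, 0.0263]
orientation: [[0.411, 0.911, 0.001], [0.911, -0.411, -0.0], [0.0, 0.001, -1.0]]
contact_force: [-0.6, 1.3, 5.9]
grip_width: 0.499
```

```bash
python3 - <<'E'
from h import *
shot('wrist','w7')
go([.4668,-.3668,.2],-24.1)
E
```

```text
shift [  -0.3    1.  -173.7] turn [ 0.001 -0.    -0.003] t 8.75 pos [ 0.4663 -0.3661  0.0263] F [0.3 1.4 6.4] g 0.502 q7 0.64
```

View pics/w7.png

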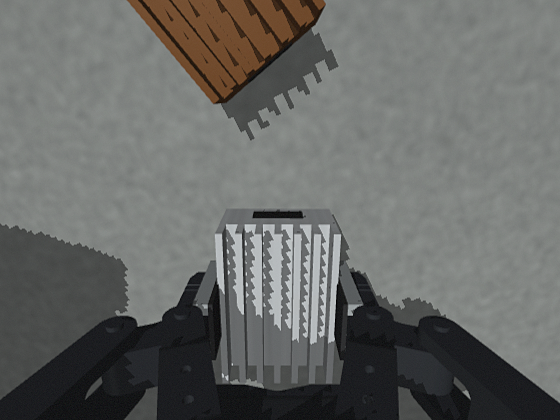

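```bash
python3 - <<'E'
from h import *
go([.528,.02,.2],3.2)
E
```

```text
shift [ 377.4 -102.4 -173.7] turn [ 0.001 -0.    -0.48 ] t 8.75 pos [ 0.4663 -0.3661  0.0263] F [0.3 1.4 6.4] g 0.502 q7 0.64
```

Emit:
jog_arm(plan=[{"x": 0, "y": 0, "z": -30, "ax": 0, "ay": 0, "az": 0}, {"x": 0, "y": 0, "z": -80, "ax": 0, "ay": 0, "az": 0}, {"x": 0, "y": 0, "z": -140, "ax": 0, "ay": 0, "az": 0}, {"x": 40, "y": -10, "z": -174, "ax": 0, "ay": 0, "az": -0.1}, {"x": 95, "y": -25, "z": -174, "ax": 0, "ay": 0, "az": -0.2}, {"x": 150, "y": -40, "z": -174, "ax": 0, "ay": 0, "az": -0.3}, {"x": 205, "y": -55, "z": -174, "ax": 0, "ay": 0, "az": -0.4}, {"x": 260, "y": -70, "z": -174, "ax": 0, "ay": 0, "az": -0.48}])

```text
time: 9.75
eef_pos: [0.5089, -0.0982, 0.1996]
orientation: [[-0.059, 0.998, 0.0], [0.998, 0.059, 0.001], [0.001, 0.001, -1.0]]
contact_force: [1.0, -0.3, -1.6]
grip_width: 0.5
```

```bash
python3 - <<'E'
from h import *
go([.528,.02,.2],3.2)
E
```

```text
shift [116.8  26.   -0.3] turn [ 0.001 -0.001  0.003] t 9.75 pos [ 0.5089 -0.0982  0.1996] F [ 1.  -0.3 -1.6] g 0.5 q7 0.34
```

Emit:
jog_arm(plan=[{"x": 50, "y": 10, "z": 0, "ax": 0, "ay": 0, "az": 0}, {"x": 95, "y": 20, "z": 0, "ax": 0, "ay": 0, "az": 0}, {"x": 117, "y": 26, "z": 0, "ax": 0, "ay": 0, "az": 0}, {"x": 117, "y": 26, "z": 0, "ax": 0, "ay": 0, "az": 0}, {"x": 117, "y": 26, "z": 0, "ax": 0, "ay": 0, "az": 0}, {"x": 117, "y": 26, "z": 0, "ax": 0, "ay": 0, "az": 0}])

```text
time: 10.5
eef_pos: [0.5283, 0.0164, 0.1995]
orientation: [[-0.053, 0.999, 0.0], [0.999, 0.053, -0.0], [-0.0, 0.0, -1.0]]
contact_force: [-0.9, -0.4, -1.3]
grip_width: 0.501
```

```bash
python3 - <<'E'
from h import *
a=shot('wrist','w8')
go([.528,.02,.2],3.2)
cv2.imwrite('pics/c2w.png',cv2.resize(cv2.imread('pics/w2.png')[160:270,205:345],(700,550),interpolation=cv2.INTER_CUBIC))
E
```

```text
shift [ 3.3 -0.1 -0.5] turn [ 0.    -0.    -0.002] t 10.55 pos [0.5283 0.0167 0.1995] F [-0.1 -0.5 -1.1] g 0.504 q7 0.12
```

View pics/w8.png

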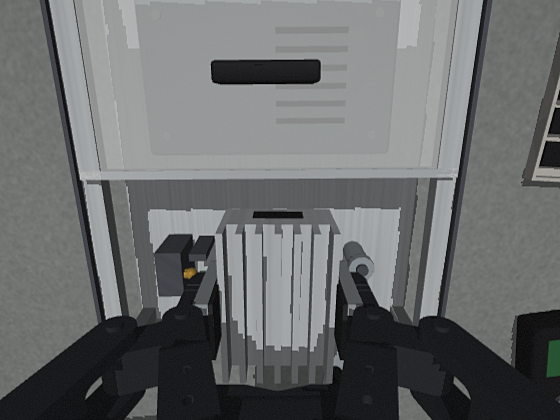

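View pics/c2w.png

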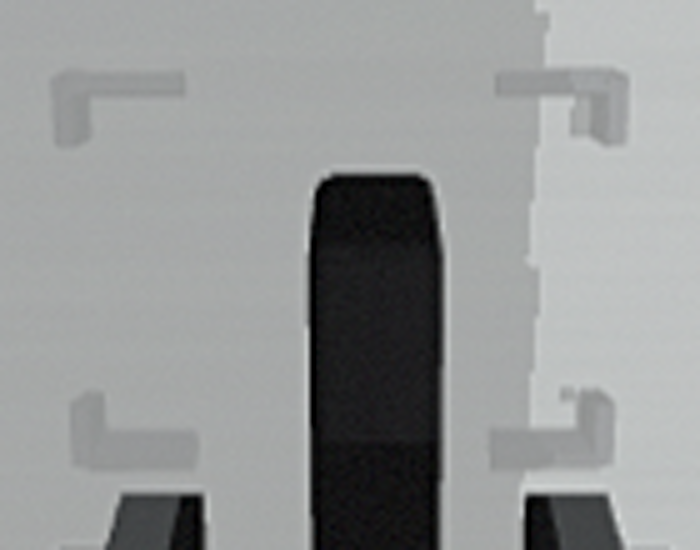

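Emit:
jog_arm(plan=[{"x": -60, "y": -3, "z": 0, "ax": 0, "ay": 0, "az": 0}, {"x": -120, "y": -6, "z": 0, "ax": 0, "ay": 0, "az": 0}, {"x": -150, "y": -8, "z": 0, "ax": 0, "ay": 0, "az": 0}, {"x": -165, "y": -8, "z": 0, "ax": 0, "ay": 0, "az": 0}, {"x": -165, "y": -8, "z": 0, "ax": 0, "ay": 0, "az": 0}, {"x": -165, "y": -8, "z": 0, "ax": 0, "ay": 0, "az": 0}])

```text
time: 11.3
eef_pos: [0.53, -0.1454, 0.1993]
orientation: [[-0.058, 0.998, -0.0], [0.998, 0.058, 0.001], [0.001, -0.0, -1.0]]
contact_force: [0.2, 1.1, -2.0]
grip_width: 0.503
```

```bash
python3 - <<'E'
from h import *
a=shot('wrist','w9')
go([.528,.02,.2],3.2)
E
```

```text
shift [165.1   7.7  -0.6] turn [-0.    -0.001  0.003] t 11.35 pos [ 0.53   -0.1453  0.1993] F [-0.4 -0.2 -1.2] g 0.503 q7 0.49
```

View pics/w9.png

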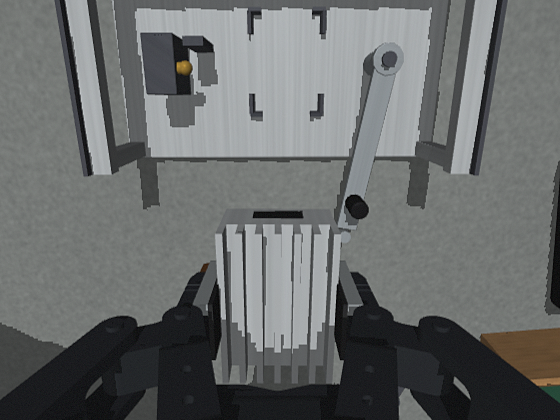

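```bash
python3 - <<'E'
from h import *
cv2.imwrite('pics/c9.png',cv2.resize(cv2.imread('pics/w9.png')[0:125,235:340],(630,750),interpolation=cv2.INTER_CUBIC)[:600*2])
cv2.imwrite('pics/c9.png',cv2.resize(cv2.imread('pics/w9.png')[0:120,235:340],(525,600),interpolation=cv2.INTER_CUBIC))
cv2.imwrite('pics/c4.png',cv2.resize(cv2.imread('pics/w4.png')[115:205,265:370],(700,600),interpolation=cv2.INTER_CUBIC))
E
```

View pics/c9.png

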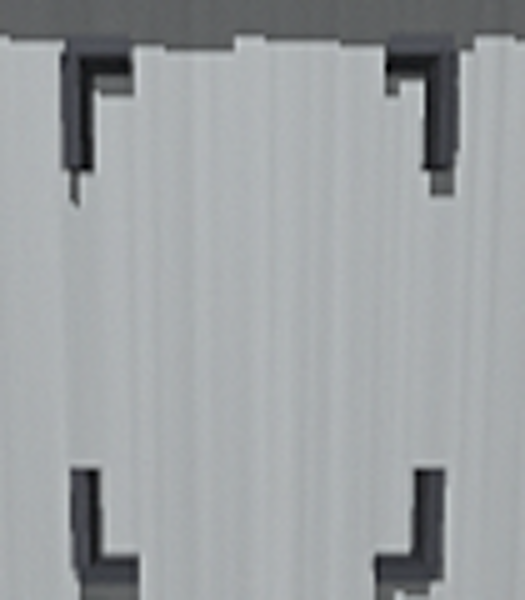

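View pics/c4.png

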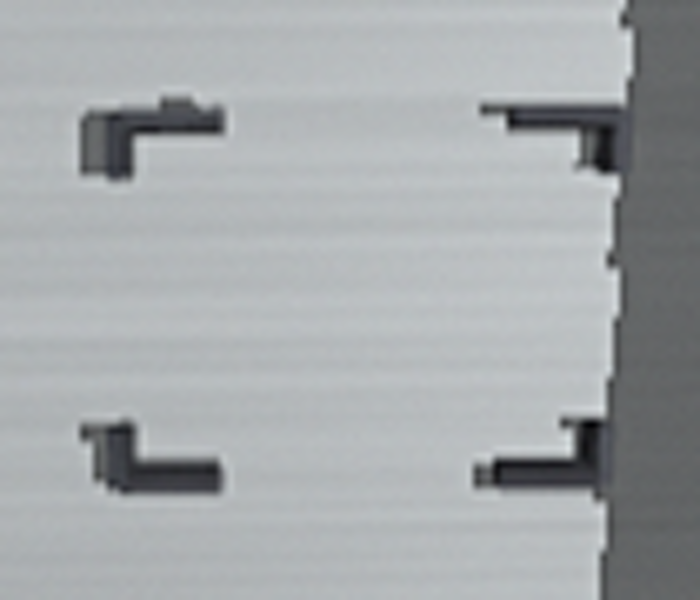

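```bash
python3 - <<'E'
from h import *
q=lambda u,v:(235+u/5,v/5)
for n,u,v,z in [('TL',95,77,.01),('TR',425,77,.01),('BL',101,540,.01),('BR',414,540,.01),('BLt',101,555,.016),('BRt',414,555,.016),('oTL',63,38,.016),('oTR',458,38,.016),('oBL',74,580,.016),('oBR',444,580,.016)]: print(n,onz('w9',*q(u,v),z).round(4))
o=np.mean([onz('w9',*q(u,v),.016) for u,v in [(63,38),(458,38),(74,580),(444,580)]],0);print('nest by outer',o)
f=np.mean([onz('w9',*q(u,v),.01) for u,v in [(95,77),(425,77)]],0);y=np.array([-.0558,.9984,0]);print('nest by floor',f-y*.0355)
# w4: outer corners of top faces
r=lambda u,v:(265+u/6.667,115+v/6.667)
w=[(107,110),(628,105),(107,492),(605,495)]
for u,v in w: print('w4',onz('w4',*r(u,v),.016).round(4))
print('nest w4',np.mean([onz('w4',*r(u,v),.016) for u,v in w],0))
# heights tri between views
for (a,b) in zip([(63,38),(63,580)],[(107,110),(107,492)]): pass
# w4 has image right=+y, up=-x ; w9 image right=+x, up=+y
for n,a,b in [('-x+y',(63,38),(628,105)),('+x+y',(458,38),(605,495)),('-x-y',(74,580),(107,110)),('+x-y',(444,580),(107,492))]: print(n,tri(('w9',*q(*a)),('w4',*r(*b))))
print('hinge',onz('w9',389,59,.05),'knob',onz('w9',357,207,.074),'ball',onz('w9',184,68,.046))
go([.53,-.042,.12],3.2)
E
```

```text
TL [ 0.505  -0.0105  0.01  ]
TR [ 0.5559 -0.0075  0.01  ]
BL [ 0.5086 -0.0793  0.01  ]
BR [ 0.5605 -0.0763  0.01  ]
BLt [ 0.509  -0.0815  0.016 ]
BRt [ 0.56   -0.0785  0.016 ]
oTL [ 0.5004 -0.0066  0.016 ]
oTR [ 0.5598 -0.0032  0.016 ]
oBL [ 0.5048 -0.0857  0.016 ]
oBR [ 0.5653 -0.0822  0.016 ]
nest by outer [ 0.53255918 -0.04442756  0.016     ]
nest by floor [ 0.53241519 -0.04443838  0.01      ]
w4 [ 0.5047 -0.0852  0.016 ]
w4 [ 0.5    -0.0064  0.016 ]
w4 [ 0.5644 -0.0821  0.016 ]
w4 [ 0.5608 -0.0028  0.016 ]
nest w4 [ 0.53248863 -0.04414095  0.016     ]
-x+y (array([ 0.50018094, -0.00609885,  0.01411896]), [np.float64(0.00013307822931138646), np.float64(0.00013307822931139736)])
+x+y (array([ 0.55891698, -0.00483544,  0.02398263]), [np.float64(0.00010352366193121383), np.float64(0.00010352366193121132)])
-x-y (array([ 0.50474295, -0.08545579,  0.0167359 ]), [np.float64(0.0002129575464818222), np.float64(0.00021295754648191614)])
+x-y (array([ 0.56589615, -0.082194  ,  0.0103962 ]), [np.float64(0.00026785459973496605), np.float64(0.000267854599734873)])
hinge [ 0.60253669 -0.03990936  0.05      ] knob [ 0.58758881 -0.1412817   0.074     ] ball [ 0.45905037 -0.05375321  0.046     ]
shift [103.1   6.1  79.3] turn [-0.    -0.001  0.003] t 11.35 pos [ 0.53   -0.1453  0.1993] F [-0.4 -0.2 -1.2] g 0.503 q7 0.49
```

```bash
python3 - <<'E'
from h import *
go([.5325,-.0442,.06],3.2)
E
```

```text
shift [100.7   8.4 139.3] turn [-0.    -0.001  0.003] t 11.35 pos [ 0.53   -0.1453  0.1993] F [-0.4 -0.2 -1.2] g 0.503 q7 0.49
```

Emit:
jog_arm(plan=[{"x": 50, "y": 8.4, "z": 0, "ax": 0, "ay": 0, "az": 0}, {"x": 90, "y": 8.4, "z": 10, "ax": 0, "ay": 0, "az": 0}, {"x": 100.7, "y": 8.4, "z": 50, "ax": 0, "ay": 0, "az": 0}, {"x": 100.7, "y": 8.4, "z": 90, "ax": 0, "ay": 0, "az": 0}, {"x": 100.7, "y": 8.4, "z": 120, "ax": 0, "ay": 0, "az": 0}, {"x": 100.7, "y": 8.4, "z": 139, "ax": 0, "ay": 0, "az": 0}, {"x": 100.7, "y": 8.4, "z": 139, "ax": 0, "ay": 0, "az": 0}, {"x": 100.7, "y": 8.4, "z": 139, "ax": 0, "ay": 0, "az": 0}])

```text
time: 12.35
eef_pos: [0.5332, -0.0459, 0.0615]
orientation: [[-0.056, 0.998, 0.002], [0.998, 0.056, 0.0], [0.0, 0.002, -1.0]]
contact_force: [0.3, -0.1, -1.7]
grip_width: 0.498
```

```bash
python3 - <<'E'
from h import *
shot('wrist','w10')
go([.5325,-.0444,.0373],3.2)
E
```

```text
shift [ 1.5 -0.7 24.3] turn [ 0.002 -0.     0.   ] t 12.4 pos [ 0.5333 -0.0459  0.0616] F [ 0.9  0.8 -1.3] g 0.499 q7 0.42
```

View pics/w10.png

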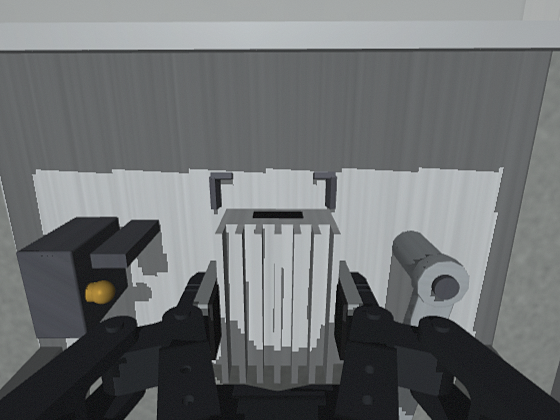

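The module is lined up with the far guides at (216,190) and (329,190). I'll lower it gently.

Emit:
jog_arm(plan=[{"x": 1.5, "y": -0.8, "z": 7, "ax": 0, "ay": 0, "az": 0}, {"x": 1.5, "y": -0.8, "z": 14, "ax": 0, "ay": 0, "az": 0}, {"x": 1.5, "y": -0.8, "z": 19, "ax": 0, "ay": 0, "az": 0}, {"x": 1.5, "y": -0.8, "z": 22, "ax": 0, "ay": 0, "az": 0}, {"x": 1.5, "y": -0.8, "z": 24, "ax": 0, "ay": 0, "az": 0}, {"x": 1.5, "y": -0.8, "z": 24, "ax": 0, "ay": 0, "az": 0}])

```text
time: 13.15
eef_pos: [0.5315, -0.0447, 0.0365]
orientation: [[-0.056, 0.998, 0.0], [0.998, 0.056, 0.0], [0.0, 0.0, -1.0]]
contact_force: [-0.9, -0.6, -1.7]
grip_width: 0.507
```

```bash
python3 - <<'E'
from h import *
shot('wrist','w11')
go([.5325,-.0444,.0363],3.2)
E
```

```text
shift [0.2 0.9 0.2] turn [ 0. -0.  0.] t 13.2 pos [ 0.5316 -0.0446  0.0365] F [-0.3  0.1 -1.5] g 0.501 q7 0.45
```

View pics/w11.png

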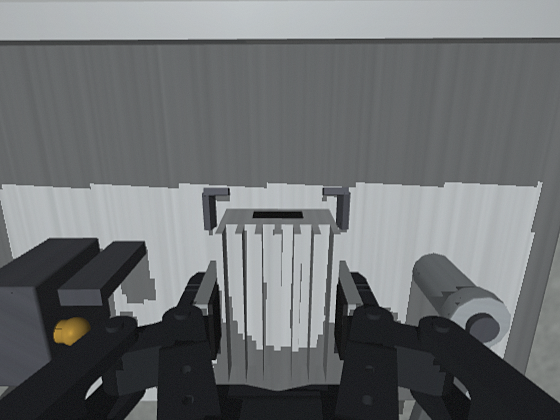

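Emit:
jog_arm(plan=[{"x": 0, "y": 0.5, "z": 0.7, "ax": 0, "ay": 0, "az": 0}, {"x": 0, "y": 0.5, "z": 1.4, "ax": 0, "ay": 0, "az": 0}, {"x": 0, "y": 0.5, "z": 2, "ax": 0, "ay": 0, "az": 0}, {"x": 0, "y": 0.5, "z": 2, "ax": 0, "ay": 0, "az": 0}])

```text
time: 13.7
eef_pos: [0.5319, -0.0446, 0.0361]
orientation: [[-0.056, 0.998, -0.001], [0.998, 0.056, 0.002], [0.002, -0.001, -1.0]]
contact_force: [-13.6, 2.6, 31.1]
grip_width: 0.504
```

Emit:
jog_arm(plan=[{"x": 0, "y": 0, "z": -1.6, "ax": 0, "ay": 0, "az": 0}, {"x": 0, "y": 0, "z": -1.6, "ax": 0, "ay": 0, "az": 0}])

```text
time: 13.95
eef_pos: [0.5323, -0.0445, 0.0362]
orientation: [[-0.056, 0.998, 0.001], [0.998, 0.056, 0.0], [0.0, 0.001, -1.0]]
contact_force: [-1.7, 0.4, 5.9]
grip_width: 0.505
```

Emit:
jog_arm(plan=[{"x": 0, "y": 0, "z": 0, "ax": 0, "ay": 0, "az": 0}, {"x": 0, "y": 0, "z": 0, "ax": 0, "ay": 0, "az": 0}, {"x": 0, "y": 0, "z": 0, "ax": 0, "ay": 0, "az": 0}, {"x": 0, "y": 0, "z": -10, "ax": 0, "ay": 0, "az": 0}, {"x": 0, "y": 0, "z": -30, "ax": 0, "ay": 0, "az": 0}, {"x": 0, "y": 0, "z": -60, "ax": 0, "ay": 0, "az": 0}, {"x": -40, "y": 0, "z": -100, "ax": 0, "ay": 0, "az": 0}, {"x": -100, "y": 0, "z": -120, "ax": 0, "ay": 0, "az": 0}], gripper=0.35)

```text
time: 14.95
eef_pos: [0.539, -0.1433, 0.1593]
orientation: [[-0.06, 0.998, 0.004], [0.998, 0.06, 0.001], [0.001, 0.004, -1.0]]
contact_force: [1.6, -0.3, 0.2]
grip_width: 0.676
```

```bash
python3 - <<'E'
from h import *
shot('wrist','w12'); shot('side','s12')
go([.5325,-.0444,.0363],3.2)
cv2.imwrite('pics/cs12.png',cv2.resize(cv2.imread('pics/s12.png')[170:260,220:350],(780,540),interpolation=cv2.INTER_CUBIC))
E
```

```text
shift [107.6  -0.8 123.5] turn [ 0.006  0.003 -0.009] t 15.05 pos [ 0.5376 -0.1515  0.1602] F [-0.3  0.2 -0.3] g 0.673 q7 0.53
```

View pics/w12.png

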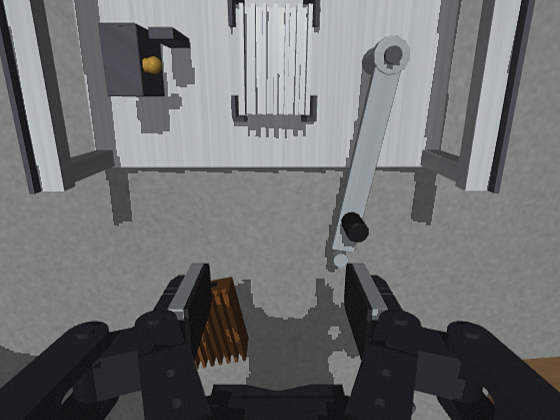

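View pics/cs12.png

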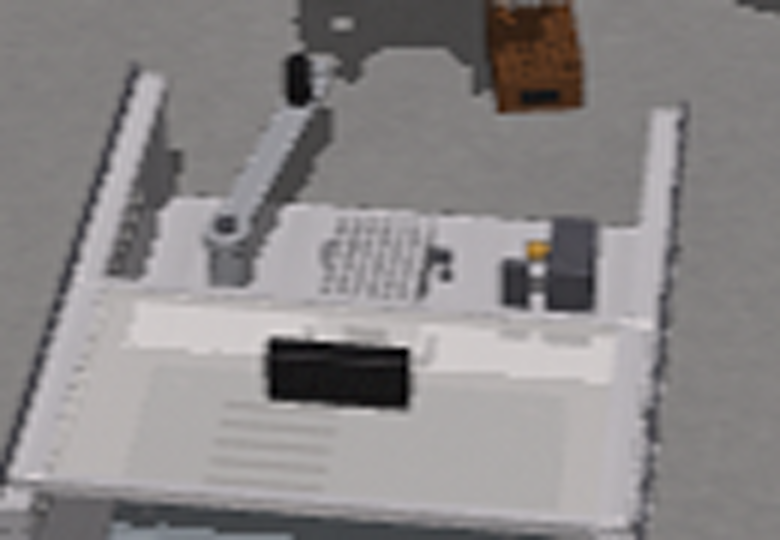

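```bash
python3 - <<'E'
from h import *
go([.588,-.143,.13],-8.2)
go([.588,-.143,.14],-8.2)
a=cv2.imread('pics/w12.png');g=cv2.cvtColor(a,6)
P=[onz('w12',*p,.04) for p in [(243,4),(310,4),(247,118),(314,118)]]
print(np.round(P,4))
E
```

```text
shift [ 6.2 50.5 30.5] turn [0.006 0.003 0.19 ] t 15.05 pos [ 0.5376 -0.1515  0.1602] F [-0.3  0.2 -0.3] g 0.673 q7 0.53
shift [ 6.2 50.6 20.5] turn [0.006 0.003 0.19 ] t 15.05 pos [ 0.5376 -0.1515  0.1602] F [-0.3  0.2 -0.3] g 0.673 q7 0.53
[[ 0.5123 -0.0161  0.04  ]
 [ 0.5519 -0.0137  0.04  ]
 [ 0.5169 -0.0816  0.04  ]
 [ 0.5602 -0.079   0.04  ]]
```

Emit:
jog_arm(plan=[{"x": 6, "y": 50, "z": 20, "ax": 0, "ay": 0, "az": 0.19}, {"x": 6, "y": 50, "z": 20, "ax": 0, "ay": 0, "az": 0.19}, {"x": 6, "y": 50, "z": 20, "ax": 0, "ay": 0, "az": 0.19}, {"x": 6, "y": 50, "z": 20, "ax": 0, "ay": 0, "az": 0.19}, {"x": 6, "y": 50, "z": 20, "ax": 0, "ay": 0, "az": 0.19}], gripper=-0.35)

```text
time: 15.68
eef_pos: [0.587, -0.135, 0.1369]
orientation: [[0.134, 0.991, 0.002], [0.991, -0.134, 0.001], [0.001, 0.002, -1.0]]
contact_force: [0.4, -0.1, 0.7]
grip_width: 0.323
```

```bash
python3 - <<'E'
from h import *
shot('wrist','w13')
go([.588,-.143,.14],-8.2)
E
```

```text
shift [-7.9  2.  -3.3] turn [ 0.001 -0.001  0.009] t 15.72 pos [ 0.5871 -0.1349  0.1367] F [-0.9 -0.2 -0.2] g 0.326 q7 0.38
```

View pics/w13.png

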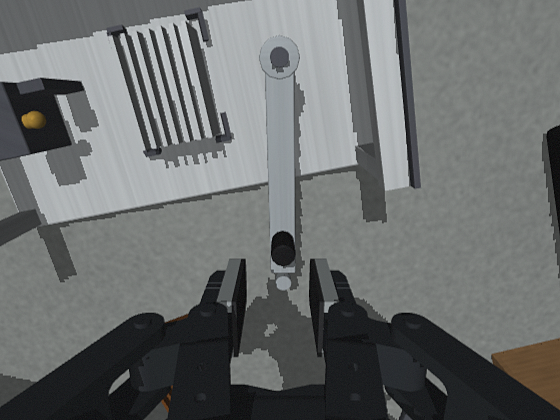

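```bash
python3 - <<'E'
from h import *
a=cv2.imread('pics/w13.png')
c=cv2.resize(a[220:300,250:320],(525,600),interpolation=cv2.INTER_CUBIC)
cv2.imwrite('pics/c13.png',np.clip(c.astype(float)*2,0,255).astype(np.uint8))
print('hinge',onz('w13',279.5,57,.05),onz('w9',389,58,.05))
for v in (241,250,256): print(onz('w13',283,v,.074))
E
```

```text
hinge [ 0.60202238 -0.03972636  0.05      ] [ 0.60244017 -0.0392694   0.05      ]
[ 0.59101694 -0.13506372  0.074     ]
[ 0.5903211  -0.14038549  0.074     ]
[ 0.58985093 -0.14398126  0.074     ]
```

View pics/c13.png

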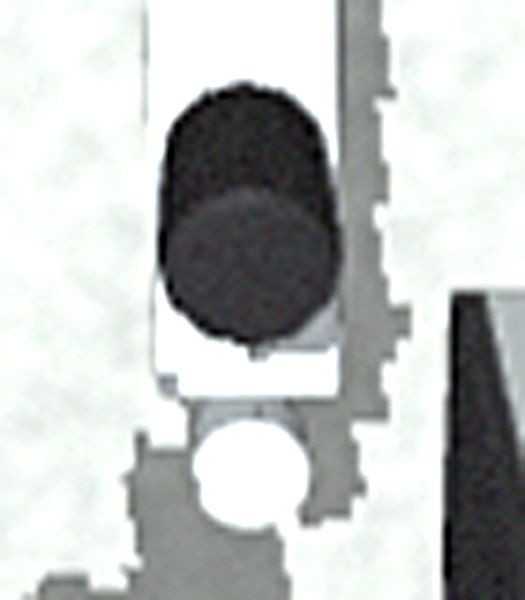

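```bash
cat >> h.py <<'E'
H=np.array([.6022,-.0395])
def arc(alist,X0=None,y0=None):
    """rows relative to commanded start: start pos X0 (xy), tool y angle y0 deg (tool-down)"""
    y0r=np.radians(y0);ty=np.array([np.cos(y0r),np.sin(y0r)]);tx=np.array([ty[1]*-1,ty[0]])
    tx=np.array([-ty[1],ty[0]])
    for a in alist:
        r=np.radians(a);K=H+.105*np.array([-np.cos(r),-np.sin(r)]);d=(K-X0)*1000
        print(a,'x %.1f y %.1f az %.3f'%(d@tx,d@ty,np.radians(y0-(a-90))))
E
python3 - <<'E'
from h import *
go([.590,-.1436,.077],-6.7)
s=read_state();print(np.array(s['orientation'])[:2,:2])
arc([83.3,74,65,56,46,37,28,19,10],np.array([.590,-.1436]),-6.7)
E
```

```text
shift [-8.3  4.  59.7] turn [ 0.001 -0.001 -0.017] t 15.72 pos [ 0.5871 -0.1349  0.1367] F [-0.9 -0.2 -0.2] g 0.326 q7 0.38
[[ 0.13376085  0.99101261]
 [ 0.99101296 -0.13376231]]
83.3 x -0.2 y -0.0 az 0.000
74 x 1.2 y -17.0 az 0.162
65 x 5.1 y -33.0 az 0.319
56 x 11.5 y -48.2 az 0.476
46 x 21.3 y -63.7 az 0.651
37 x 32.3 y -75.9 az 0.808
28 x 45.0 y -86.4 az 0.965
19 x 59.3 y -94.6 az 1.122
10 x 74.6 y -100.6 az 1.279
```

Emit:
jog_arm(plan=[{"x": -8.3, "y": 4, "z": 0, "ax": 0, "ay": 0, "az": -0.017}, {"x": -8.3, "y": 4, "z": 20, "ax": 0, "ay": 0, "az": -0.017}, {"x": -8.3, "y": 4, "z": 45, "ax": 0, "ay": 0, "az": -0.017}, {"x": -8.3, "y": 4, "z": 59, "ax": 0, "ay": 0, "az": -0.017}, {"x": -8.3, "y": 4, "z": 59, "ax": 0, "ay": 0, "az": -0.017}, {"x": -8.3, "y": 4, "z": 59, "ax": 0, "ay": 0, "az": -0.017}])

```text
time: 16.48
eef_pos: [0.5903, -0.144, 0.0774]
orientation: [[0.117, 0.993, 0.001], [0.993, -0.117, -0.0], [-0.0, 0.001, -1.0]]
contact_force: [-0.3, -0.2, 0.6]
grip_width: 0.323
```

```bash
python3 - <<'E'
from h import *
shot('wrist','w14')
go([.590,-.1436,.077],-6.7)
E
```

```text
shift [ 0.2 -0.5  0.5] turn [ 0.001 -0.    -0.   ] t 16.52 pos [ 0.5905 -0.1439  0.0775] F [-0.   0.5  1.6] g 0.325 q7 0.45
```

View pics/w14.png

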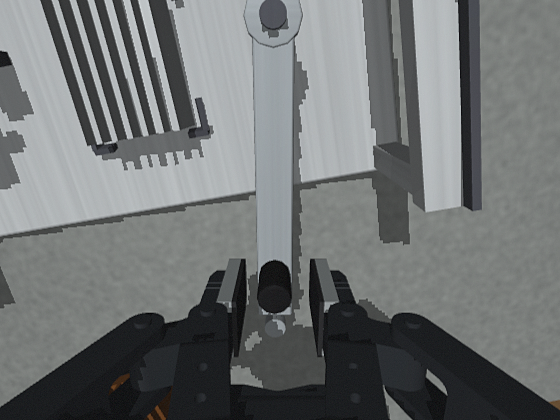

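The knob (274,290) is caged between the jaws. Next I'll swing along the arc.

Emit:
jog_arm(plan=[{"x": 1.2, "y": -17, "z": 0, "ax": 0, "ay": 0, "az": 0.162}, {"x": 5.1, "y": -33, "z": 0, "ax": 0, "ay": 0, "az": 0.319}, {"x": 11.5, "y": -48.2, "z": 0, "ax": 0, "ay": 0, "az": 0.476}, {"x": 21.3, "y": -63.7, "z": 0, "ax": 0, "ay": 0, "az": 0.651}, {"x": 32.3, "y": -75.9, "z": 0, "ax": 0, "ay": 0, "az": 0.808}, {"x": 45, "y": -86.4, "z": 0, "ax": 0, "ay": 0, "az": 0.965}, {"x": 59.3, "y": -94.6, "z": 0, "ax": 0, "ay": 0, "az": 1.122}, {"x": 59.3, "y": -94.6, "z": 0, "ax": 0, "ay": 0, "az": 1.122}])

```text
time: 17.52
eef_pos: [0.5033, -0.0726, 0.0772]
orientation: [[0.944, 0.329, 0.001], [0.329, -0.944, 0.0], [0.001, -0.0, -1.0]]
contact_force: [0.5, -0.5, 0.3]
grip_width: 0.326
```

```bash
python3 - <<'E'
from h import *
shot('wrist','w15')
s=read_state();y=np.degrees(np.arctan2(s['orientation'][1][1],s['orientation'][0][1]))
go([.5,-.05,.077],y);print(y)
arc([19,13,8,4,0,-1,-2,-3],np.array(s['eef_pos'])[:2],y)
E
```

```text
shift [  4.5 -23.3   0.3] turn [ 0.    -0.001  0.   ] t 17.57 pos [ 0.5035 -0.0734  0.0773] F [-0.2  0.2  0.3] g 0.327 q7 -0.62
-70.71925355898641
19 x -0.6 y 0.0 az 0.005
13 x 0.0 y -10.9 az 0.110
8 x 1.4 y -20.0 az 0.197
4 x 3.1 y -27.1 az 0.267
0 x 5.3 y -34.1 az 0.337
-1 x 5.9 y -35.8 az 0.354
-2 x 6.5 y -37.5 az 0.371
-3 x 7.2 y -39.2 az 0.389
```

View pics/w15.png

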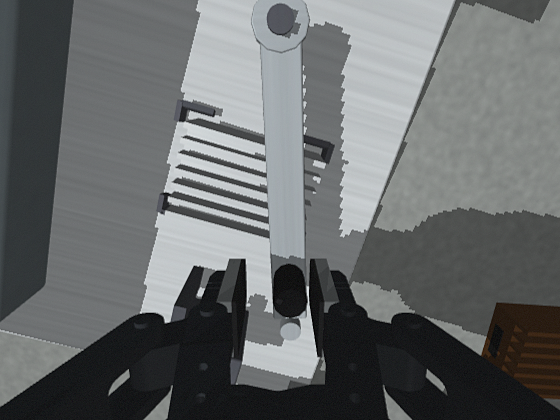

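Emit:
jog_arm(plan=[{"x": 0, "y": -11, "z": 0, "ax": 0, "ay": 0, "az": 0.11}, {"x": 1.4, "y": -20, "z": 0, "ax": 0, "ay": 0, "az": 0.197}, {"x": 3.1, "y": -27, "z": 0, "ax": 0, "ay": 0, "az": 0.267}, {"x": 4.3, "y": -31, "z": 0, "ax": 0, "ay": 0, "az": 0.3}, {"x": 5.3, "y": -34, "z": 0, "ax": 0, "ay": 0, "az": 0.33}, {"x": 5.3, "y": -34, "z": 0, "ax": 0, "ay": 0, "az": 0.33}])

```text
time: 18.32
eef_pos: [0.4973, -0.0406, 0.0772]
orientation: [[1.0, 0.004, 0.001], [0.004, -1.0, 0.0], [0.001, -0.0, -1.0]]
contact_force: [0.6, -0.2, 0.6]
grip_width: 0.322
```

```bash
python3 - <<'E'
from h import *
shot('wrist','w16')
go([.5,-.05,.077])
E
```

```text
shift [2.6 9.6 0.1] turn [-0.    -0.001 -0.   ] t 18.38 pos [ 0.4973 -0.0404  0.0771] F [ 0.2  0.3 -0.3] g 0.33 q7 -0.99
```

View pics/w16.png

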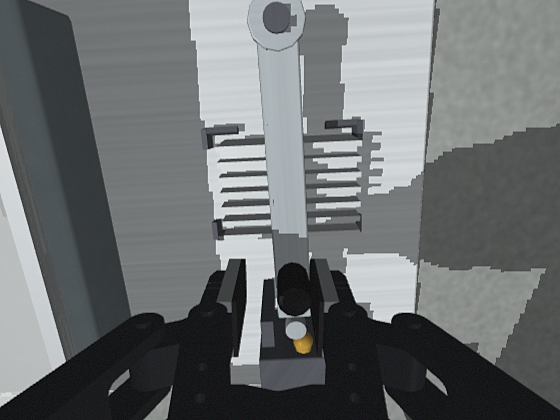

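Emit:
jog_arm(plan=[{"x": 0, "y": -2, "z": 0, "ax": 0, "ay": 0, "az": 0}, {"x": 0, "y": -4, "z": 0, "ax": 0, "ay": 0, "az": 0}, {"x": 0, "y": -5, "z": 0, "ax": 0, "ay": 0, "az": 0}, {"x": 0, "y": -5, "z": 0, "ax": 0, "ay": 0, "az": 0}])

```text
time: 18.88
eef_pos: [0.4971, -0.0382, 0.0772]
orientation: [[1.0, 0.0, 0.002], [0.0, -1.0, -0.005], [0.002, 0.005, -1.0]]
contact_force: [1.9, -13.7, -4.4]
grip_width: 0.329
```

```bash
python3 - <<'E'
from h import *
shot('wrist','w17')
go([.5,-.05,.077])
a=cv2.imread('pics/w17.png');cv2.imwrite('pics/c17.png',cv2.resize(a[230:400,200:360],(560,595),interpolation=cv2.INTER_CUBIC))
E
```

```text
shift [ 2.9 11.8  0.2] turn [ 0.005 -0.002  0.   ] t 18.93 pos [ 0.4971 -0.0382  0.0771] F [  1.8 -13.4  -4. ] g 0.327 q7 -1.0
```

View pics/c17.png

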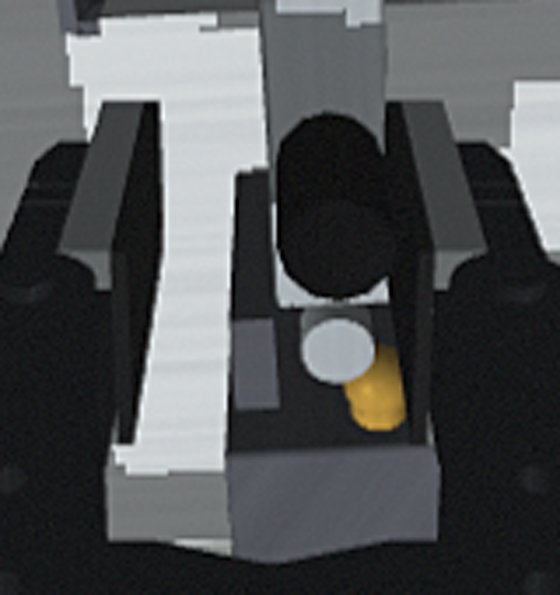

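Emit:
jog_arm(plan=[{"x": 0, "y": -1.5, "z": 0, "ax": 0, "ay": 0, "az": 0}, {"x": 0, "y": -1.5, "z": 0, "ax": 0, "ay": 0, "az": 0}])

```text
time: 19.18
eef_pos: [0.4971, -0.0379, 0.0773]
orientation: [[1.0, -0.001, 0.002], [-0.001, -1.0, -0.007], [0.002, 0.007, -1.0]]
contact_force: [2.6, -19.1, -5.2]
grip_width: 0.324
```

Emit:
jog_arm(plan=[{"x": 0, "y": 7, "z": 0, "ax": 0, "ay": 0, "az": 0}, {"x": 0, "y": 8, "z": 0, "ax": 0, "ay": 0, "az": 0}, {"x": 0, "y": 8, "z": -30, "ax": 0, "ay": 0, "az": 0}, {"x": 0, "y": 8, "z": -70, "ax": 0, "ay": 0, "az": 0}, {"x": -30, "y": 8, "z": -120, "ax": 0, "ay": 0, "az": 0}, {"x": -60, "y": 8, "z": -130, "ax": 0, "ay": 0, "az": 0}, {"x": -60, "y": 8, "z": -130, "ax": 0, "ay": 0, "az": 0}, {"x": -60, "y": 8, "z": -130, "ax": 0, "ay": 0, "az": 0}])

```text
time: 20.18
eef_pos: [0.4368, -0.0407, 0.2078]
orientation: [[1.0, 0.003, 0.003], [0.003, -1.0, 0.005], [0.003, -0.005, -1.0]]
contact_force: [0.4, 0.2, -0.5]
grip_width: 0.327
```

```bash
python3 - <<'E'
from h import *
shot('wrist','w18')
go([.5,-.05,.077])
E
```

```text
shift [ 62.6   9.5 131.5] turn [-0.004 -0.004 -0.   ] t 20.23 pos [ 0.4369 -0.0413  0.2083] F [ 1.9 -2.2  0.7] g 0.324 q7 -1.79
```

View pics/w18.png

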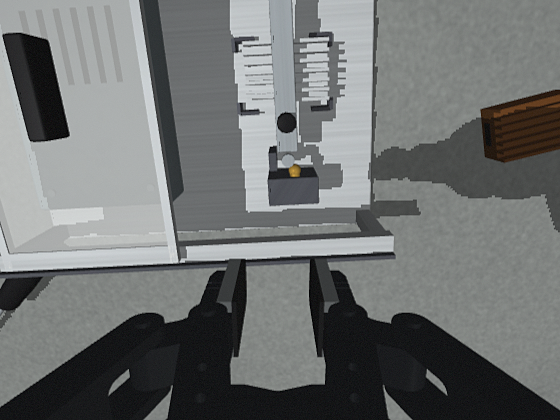

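```bash
python3 - <<'E'
from h import *
shot('scene','s18')
a=cv2.imread('pics/w18.png')[95:180,250:330];cv2.imwrite('pics/c18.png',cv2.resize(a,(560,595),interpolation=cv2.INTER_CUBIC))
K=onz('w18',287,122,.074);print(K,np.degrees(np.arctan2(H[1]-K[1],H[0]-K[0])),np.linalg.norm(H-K[:2]))
K=onz('w18',288,160,.05);print(K,np.degrees(np.arctan2(H[1]-K[1],H[0]-K[0])),np.linalg.norm(H-K[:2]))
go([.516,.11,.2],90-183.2+3.2)
E
```

```text
[ 0.49762196 -0.04663941  0.074     ] 3.905452432777469 0.10482145745669716
[ 0.46740377 -0.04826029  0.05      ] 3.7183756103701127 0.1350805873578228
shift [  79.5 -150.7    8.5] turn [-0.004 -0.002  0.003] t 20.27 pos [ 0.4369 -0.0409  0.2076] F [ 0.4 -0.2 -0.2] g 0.324 q7 -1.78
```

View pics/c18.png

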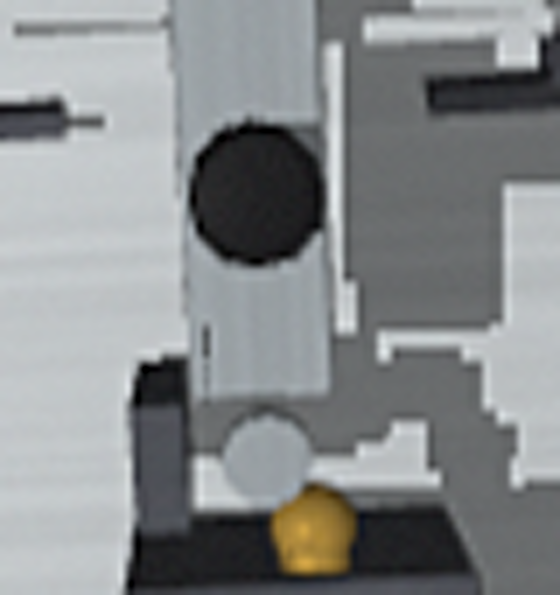

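```bash
python3 - <<'E'
from h import *
g=cv2.cvtColor(cv2.imread('pics/s18.png'),6)
x,y=proj('s18',[.516,.109,.1]).astype(int);print(x,y)
m=(g[y-18:y+18,x-18:x+18]<60).astype(np.uint8);n,l,s,c=cv2.connectedComponentsWithStats(m);print(s[1:],c[1:]+[x-18,y-18])
for q in c[1:]+[x-18,y-18]: print(onz('s18',*q,.1))
go([.516,.109,.16],-86.8)
E
```

```text
318 205
[[13 11 10 17 62]] [[317.64516129 206.4516129 ]]
[0.51924064 0.10572864 0.1       ]
shift [  79.4 -149.5   48.5] turn [-0.004 -0.002 -0.053] t 20.27 pos [ 0.4369 -0.0409  0.2076] F [ 0.4 -0.2 -0.2] g 0.324 q7 -1.78
```

Emit:
jog_arm(plan=[{"x": 30, "y": -55, "z": 10, "ax": 0, "ay": 0, "az": -0.053}, {"x": 60, "y": -110, "z": 25, "ax": 0, "ay": 0, "az": -0.053}, {"x": 79, "y": -148, "z": 45, "ax": 0, "ay": 0, "az": -0.053}, {"x": 79, "y": -148, "z": 60, "ax": 0, "ay": 0, "az": -0.053}, {"x": 79, "y": -148, "z": 60, "ax": 0, "ay": 0, "az": -0.053}, {"x": 79, "y": -148, "z": 60, "ax": 0, "ay": 0, "az": -0.053}])

```text
time: 21.02
eef_pos: [0.5158, 0.1054, 0.1475]
orientation: [[0.999, 0.053, 0.001], [0.053, -0.999, -0.001], [0.001, 0.001, -1.0]]
contact_force: [0.1, -0.4, -0.1]
grip_width: 0.331
```

```bash
python3 - <<'E'
from h import *
shot('wrist','w19')
go([.516,.108,.1165],-86.8)
E
```

```text
shift [ 0.2 -2.4 31.4] turn [-0.001 -0.001 -0.003] t 21.07 pos [0.5159 0.1056 0.1479] F [-0.1 -0.6  0.8] g 0.32 q7 -1.46
```

View pics/w19.png

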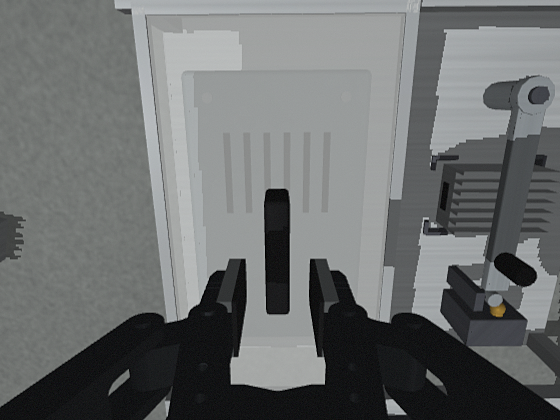

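Emit:
jog_arm(plan=[{"x": 0, "y": 0, "z": 18, "ax": 0, "ay": 0, "az": 0}, {"x": 0, "y": 0, "z": 31, "ax": 0, "ay": 0, "az": 0}, {"x": 0, "y": 0, "z": 31, "ax": 0, "ay": 0, "az": 0}, {"x": 0, "y": 15, "z": 31, "ax": 0, "ay": 0, "az": 0}, {"x": 0, "y": 37, "z": 31, "ax": 0, "ay": 0, "az": 0}, {"x": 0, "y": 60, "z": 31, "ax": 0, "ay": 0, "az": 0}, {"x": 0, "y": 85, "z": 31, "ax": 0, "ay": 0, "az": 0}, {"x": 0, "y": 110, "z": 31, "ax": 0, "ay": 0, "az": 0}])

```text
time: 22.08
eef_pos: [0.522, -0.0045, 0.1163]
orientation: [[0.999, 0.055, 0.001], [0.055, -0.999, 0.001], [0.001, -0.001, -1.0]]
contact_force: [0.8, 1.8, 0.5]
grip_width: 0.322
```

Emit:
jog_arm(plan=[{"x": 0, "y": 20, "z": 0, "ax": 0, "ay": 0, "az": 0}, {"x": 0, "y": 33, "z": 0, "ax": 0, "ay": 0, "az": 0}, {"x": 0, "y": 40, "z": 0, "ax": 0, "ay": 0, "az": 0}, {"x": 0, "y": 44, "z": 0, "ax": 0, "ay": 0, "az": 0}, {"x": 0, "y": 44, "z": 0, "ax": 0, "ay": 0, "az": 0}])

```text
time: 22.7
eef_pos: [0.524, -0.0471, 0.1157]
orientation: [[0.998, 0.055, -0.0], [0.055, -0.998, -0.0], [-0.0, 0.0, -1.0]]
contact_force: [-1.1, 0.9, 0.7]
grip_width: 0.327
```

Emit:
jog_arm(plan=[{"x": 0, "y": 1.5, "z": 0, "ax": 0, "ay": 0, "az": 0}, {"x": 0, "y": 3, "z": 0, "ax": 0, "ay": 0, "az": 0}, {"x": 0, "y": 3, "z": 0, "ax": 0, "ay": 0, "az": 0}])

```text
time: 23.08
eef_pos: [0.5242, -0.0499, 0.1157]
orientation: [[0.998, 0.055, -0.0], [0.055, -0.998, 0.0], [-0.0, -0.0, -1.0]]
contact_force: [0.2, 1.2, -1.5]
grip_width: 0.327
```

Emit:
jog_arm(plan=[{"x": 0, "y": 1.5, "z": 0, "ax": 0, "ay": 0, "az": 0}, {"x": 0, "y": 3, "z": 0, "ax": 0, "ay": 0, "az": 0}, {"x": 0, "y": 3, "z": 0, "ax": 0, "ay": 0, "az": 0}])

```text
time: 23.45
eef_pos: [0.5243, -0.0523, 0.1157]
orientation: [[0.998, 0.055, -0.001], [0.055, -0.998, 0.001], [-0.0, -0.001, -1.0]]
contact_force: [-1.0, 5.7, -0.5]
grip_width: 0.326
```

Emit:
jog_arm(plan=[{"x": 0, "y": 1, "z": 0, "ax": 0, "ay": 0, "az": 0}, {"x": 0, "y": 1, "z": 0, "ax": 0, "ay": 0, "az": 0}])

```text
time: 23.7
eef_pos: [0.5244, -0.0524, 0.1157]
orientation: [[0.998, 0.056, -0.001], [0.056, -0.998, 0.002], [-0.001, -0.002, -1.0]]
contact_force: [-2.3, 7.4, 1.5]
grip_width: 0.324
```

Emit:
jog_arm(plan=[{"x": 0, "y": -9, "z": 0, "ax": 0, "ay": 0, "az": 0}, {"x": 0, "y": -9, "z": 0, "ax": 0, "ay": 0, "az": 0}, {"x": 0, "y": -9, "z": -30, "ax": 0, "ay": 0, "az": 0}, {"x": 0, "y": -9, "z": -80, "ax": 0, "ay": 0, "az": 0}, {"x": -30, "y": -9, "z": -130, "ax": 0, "ay": 0, "az": 0}, {"x": -80, "y": -9, "z": -170, "ax": 0, "ay": 0, "az": 0}, {"x": -80, "y": -9, "z": -170, "ax": 0, "ay": 0, "az": 0}, {"x": -80, "y": -9, "z": -170, "ax": 0, "ay": 0, "az": 0}])

```text
time: 24.7
eef_pos: [0.4438, -0.0501, 0.287]
orientation: [[0.999, 0.055, 0.003], [0.055, -0.999, 0.004], [0.003, -0.004, -1.0]]
contact_force: [0.6, 1.2, -0.1]
grip_width: 0.32
```

```bash
python3 - <<'E'
from h import *
shot('wrist','w20');shot('side','s20');shot('scene','sc20')
go([.5,-.05,.077])
def blob(f,x0,y0,x1,y1,t=60):
    g=cv2.cvtColor(cv2.imread(f'pics/{f}.png'),6)[y0:y1,x0:x1]
    n,l,s,c=cv2.connectedComponentsWithStats((g<t).astype(np.uint8));i=1+np.argmax(s[1:,4]);return (f,*(c[i]+[x0,y0]))
print(blob('side0',265,185,305,208),blob('s20',265,185,305,208))
print(blob('scene0',264,205,282,236),blob('sc20',264,205,282,236))
a=cv2.imread('pics/s20.png')[120:290,205:355];cv2.imwrite('pics/cs20.png',cv2.resize(a,(525,595),interpolation=cv2.INTER_CUBIC))
E
```

```text
shift [ 55.5   3.7 209. ] turn [-0.003 -0.001 -0.   ] t 24.85 pos [ 0.4442 -0.0499  0.2859] F [-0.5  1.   0.1] g 0.324 q7 -1.76
('side0', np.float64(283.7142857142857), np.float64(196.48469387755102)) ('s20', np.float64(283.9947643979058), np.float64(195.5235602094241))
('scene0', np.float64(272.57142857142856), np.float64(220.73214285714286)) ('sc20', np.float64(271.1509433962264), np.float64(221.24528301886792))
```

View pics/w20.png

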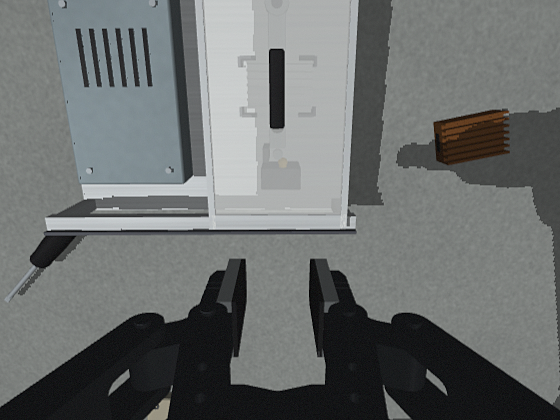

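View pics/s20.png

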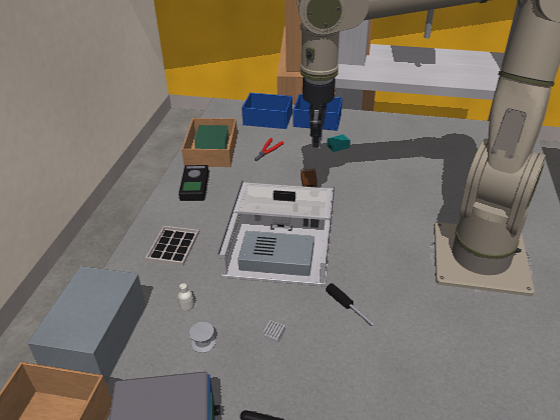

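```bash
python3 - <<'E'
from h import *
a=cv2.imread('pics/w20.png')[0:200,215:345];a=np.clip((a.astype(float)-120)*1.9,0,255).astype(np.uint8);cv2.imwrite('pics/c20.png',cv2.resize(a,(390,600),interpolation=cv2.INTER_CUBIC))
E
```

```text
(no output)
```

View pics/c20.png

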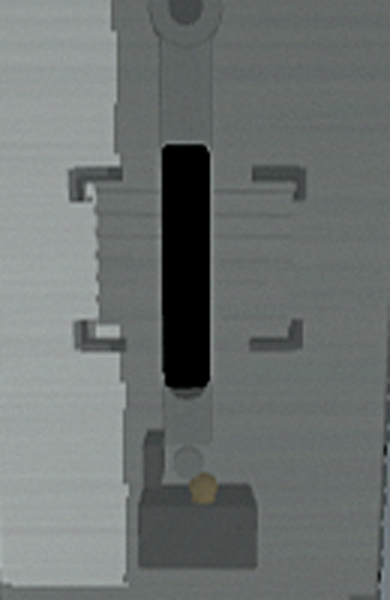

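View pics/cs20.png

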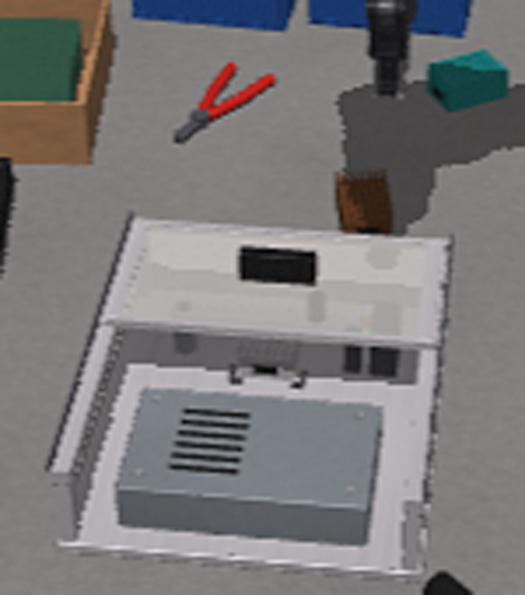

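Through the shut guard, the module is between all four guides. The bar lies against its stop post, past the brass ball at (203,488) in the crop. Handing in.

```bash
python3 - <<'E'
from h import *
print(read_state()['dq']); print(sign_off())
E
```

```text
[-0.01721261  0.05939484  0.02773478  0.00491144 -0.0195454  -0.00860125
  0.01267339]
the job is handed in; nothing more can be done
None
```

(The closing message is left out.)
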